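Unstack the parts boxes onto their mats and the bail-arm tote

ROBOT

A 6-joint arm with a two-finger parallel gripper is mounted at the origin on the work surface. World frame = base frame: x ahead of the robot, y to its left, z up, the work surface at z = 0. Lengths are in mm, angles in rad, forces in N, time in s.
With the tool pointing down it reaches from about 300 to 775 mm from the base axis. Payload 14.6 kg.
Tool frame: the origin (TCP) lies between the finger pads; the fingertips stand 19 mm ahead of it and the grasp point (between the pads) is the TCP (manip.tcp_to_tips is the distance from the TCP to the fingertips, in mm); x points along the fingers, z is the direction in which the jaws open and shut, and the axes are right-handed (so a half turn about x gives the same grasp; the last joint's range is limited). The gripper opens to 94 mm and grips with 3 to 60 N. Pads are 16 mm wide; open, the fingers measure 119 mm over their backs; the gripper's body (75 mm by 177 mm) begins 78 mm behind the grasp point.
Start: joints at [1.14, 0.3, 1.521, -0, 1.321, -0.067], TCP at [195.702, 513.994, 224.446] pointing down, gripper open.
Joint ranges: [-3.03, 3.03], [-0.79, 2.21], [0.23, 2.52], [-1.04, 4.18], [0, 3.07], [-2.55, 2.55]. Speed limits (rad/s): [2.22, 2.22, 2.57, 3.14, 3.14, 3.14].

INTERFACE

Orientations are given as [roll, pitch, yaw] about the fixed x, y, z axes, in that order (R = Rz(yaw) Ry(pitch) Rx(roll)).
In Python, from cell import manip gives the robot as it stands.
- The arm moves only by the tool jog_arm, never from a script. Its argument "moves" is a list that holds one entry, the list of rows, each a list of 6 numbers: the shift along the world's x, y, z in mm, then the turn, a rotation vector about the world's x, y, z in degrees. In form: [[[dx, dy, dz, wx, wy, wz], ...]]. A call has 1 to 5 rows; each row shifts and turns the pose as measured when the row begins; what a row does not reach is not made up. A row lasts 1/10 s, in which the tool goes at most 50 mm and 8.59 degrees, less where a joint would pass 70% of its speed; a pose out of reach is approached as far as the arm can. A call is refused whole if a number of a shift passes 50 or a number of a turn 8.59, either way. A call with a gripper value outside its range is refused whole. "gripper" is the opening, from -1 (shut) to 1 (fully open), set as the call begins (left out, the last holds). The fingers move at their own pace and stop on an object; "squeeze" is the grip in N (left out, the last holds). Time passes only in rows, so rows that do not move let the fingers close. It gives the time, the measured TCP pose, the force and the opening at its end, in the units of the state.
- manip.read_state(): the state, without advancing time (a new reading comes with each control period).
- manip.camera(name): name is "scene" or "top" or "wrist"; returns (picture, depth): 480x640x3 uint8, blue, green, red; 480x640 float32, mm along the optical axis (not along the pixel's ray), 0 where there is no reading.
- manip.camera_params(name): a dict with "fx", "fy", "cx", "cy" (pixels), "rvec" (rotation vector, rad) and "tvec" (3), from world to camera coordinates, as OpenCV has them. Camera axes: x right, y down, z forward; pixel columns grow to the right and rows downward; lengths in mm; the calibration is good to about 2 mm. A picture is of the moment at which its call begins: read the wrist's pose just before it. camera_params takes no time and is no camera call; for the wrist camera it gives the pose at the moment of the call.
- manip.sign_off(): hands the job in, once; it reports no verdict.
The state is a dict: "clock": time; "joints": joint angles; "qd": joint speeds; "effort": joint torques, N m; "eef_pos": TCP position; "eef_rot": TCP orientation; "wrist_force": force on the tool from outside, world axes, zero at the start; "moment": the same for the moment, N m; "finger_gap": finger opening in mm.
Only numpy, scipy, OpenCV 4.12 (cv2) and the standard library are available. Lean on these libraries where they do the work, as an engineer would, in place of code of your own. Each camera call takes 0.05 s, during which the arm holds its last target. There are 200 camera calls.

TASK

Take the stack of three lidded parts boxes apart: put the red box on the red mat and the yellow box on the yellow mat, each centred on the mat's white panel and lengthwise along it. Swing both orange bail arms of the grey tote fully in over its mouth, and stand the blue box centred on the two arms, lengthwise along the tote. Keep the boxes level and set them down gently, without dropping them.

Things in the scene. Friction and masses are not known exactly. Their poses are not given: they have to be found in the camera images.
- red_box: Red lidded parts box, rigid and closed, 50 mm wide (its x) by 80 mm long (its y) by 40 mm high, about 0.15 kg. Origin at the centre of its underside, z up. At the start it is the top box of the stack, lying on the yellow box.
- yellow_box: Yellow lidded parts box, 56 mm wide (its x) by 120 mm long (its y) by 40 mm high, about 0.24 kg. Origin at the centre of its underside, z up. At the start it is the middle box of the stack; its two ends show from above.
- blue_box: Blue lidded parts box, 62 mm wide (its x) by 160 mm long (its y) by 40 mm high, about 0.34 kg. Origin at the centre of its underside, z up. At the start it is the bottom box of the stack, on a 6 mm plywood board; its two ends show from above.
- red_mat: Red fixed mat lying on the bench, 86 mm (its x) by 116 mm (its y), 4 mm thick, with a white panel in the middle that is the size of the red box (long side along its y). Origin at the centre of its underside, so its upper face is 4 mm above the origin.
- yellow_mat: Yellow fixed mat lying on the bench, 92 mm (its x) by 156 mm (its y), 4 mm thick, with a white panel in the middle that is the size of the yellow box (long side along its y). Origin at the centre of its underside, so its upper face is 4 mm above the origin.
- tote: Grey open tote fixed on the bench, 140 (its x) by 220 (its y) by 90 mm high, walls 4 mm. Origin: centre of its underside. Two U-shaped bail arms are hinged on its long walls, 96 mm above the origin; each has an orange round cross bar, 10 mm thick, 160 mm long along the tote's x. With both arms in, the bars lie at y = +32 and -32 mm, their tops 101 mm above the origin, and can carry a box.
- bail_a (a joint): Angle q (rad) of the bail arm hinged at tote y = +90 mm: 0 = level, pointing outward; pi/2 = upright; pi = fully in, at its stop. In the tote's frame its bar's axis is at y = 90 + 58 cos(q) mm, z = 96 + 58 sin(q) mm, middle at x = 0. Stiff hinge (about 1 N at the bar): it stays where it is left. Starts outward, at 0.35 to 0.8.
- bail_b (a joint): Angle q (rad) of the bail arm hinged at tote y = -90 mm: 0 = level, pointing outward; pi/2 = upright; pi = fully in, at its stop. In the tote's frame its bar's axis is at y = -90 - 58 cos(q) mm, z = 96 + 58 sin(q) mm, middle at x = 0. Stiff hinge (about 1 N at the bar): it stays where it is left. Starts outward, at 0.35 to 0.8.

How it is judged:
By the outcome, as a careful person would: the job done as asked, in the order asked, and still so for the second after the job is handed in, with the robot touching nothing.
It also fails if it takes over 136 s, if anything falls off the work surface, if the arm or the gripper's body presses on something with over 40 N, if the wrist force passes 120 N, or if a joint passes its speed limit or range.

## Working session

There is one attempt and no reset: what is moved stays moved. The work goes in short steps, Python scripts to look and compute and a tool call to move; the robot and the scene stay as the last step left them, time stands still between calls to the robot, and variables do not carry over. Pictures are saved under pics/ and viewed, about 12 in all and at most 16, crops included, and the job is handed in when it is done.

Besides the shell and the picture viewer there is one more tool, called after "Request:" as name(argument=value, ...), one argument or row to a line, values as JSON. jog_arm: Moves the arm, as the interface text tells. Its arguments: {"type":"object","properties":{"moves":{"type":"array","items":{"type":"array","items":{"type":"array","items":{"type":"number"}}}},"gripper":{"type":"number"},"squeeze":{"type":"number"}},"required":["moves"]}

```bash
ls; mkdir -p pics
python3 - <<'E'
from cell import manip
import cv2, numpy as np
s=manip.read_state(); print({k:np.round(v,3).tolist() for k,v in s.items()})
for n in ("top","scene"):
    im,d=manip.camera(n); cv2.imwrite(f"pics/{n}0.png",im); np.save(f"{n}0.npy",d)
    p=manip.camera_params(n); print(n,p)
E
```

```text
pics
{'clock': 0.0, 'joints': [1.14, 0.3, 1.522, 0.0, 1.321, -0.067], 'qd': [-0.0, 0.0, -0.001, 0.0, -0.001, 0.0], 'effort': [0.002, -53.181, -35.275, 0.071, 0.024, -0.0], 'eef_pos': [195.607, 513.791, 223.913], 'eef_rot': [3.072, 1.57, -2.005], 'wrist_force': [-0.713, -0.884, 0.531], 'moment': [0.023, -0.059, 0.013], 'finger_gap': 94.141}
top {'fx': 523.0443536055096, 'fy': 523.0443536055096, 'cx': 322.7761386569998, 'cy': 241.02223056447235, 'rvec': array([ 2.18411178, -2.19136584,  0.08088122]), 'tvec': array([   1.2229974 ,  495.10527631, 1206.2610896 ])}
scene {'fx': 572.3031936503203, 'fy': 572.3031936503203, 'cx': 321.5519368307182, 'cy': 235.54525938582125, 'rvec': array([ 2.45262852,  0.84289293, -0.2268627 ]), 'tvec': array([-385.10929358, -201.45440824, 1409.35920394])}
```

View pics/top0.png

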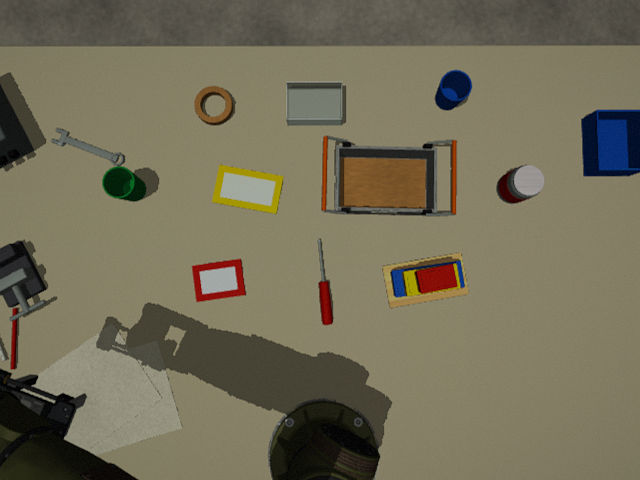

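View pics/scene0.png

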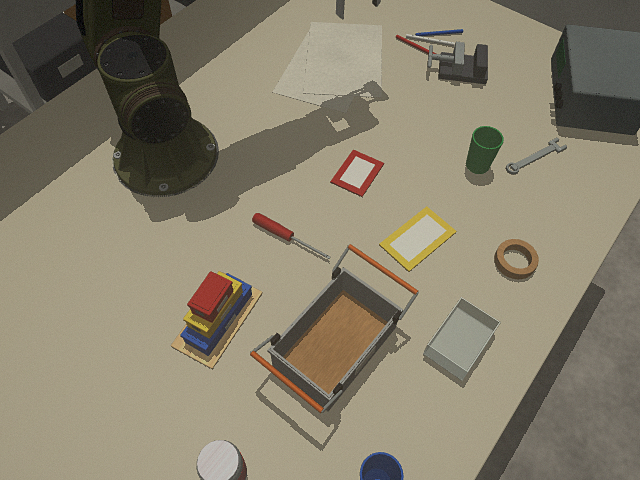

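The top view shows the stack at about (427,278), the red mat at (218,280), the yellow mat at (248,188), the tote at (388,178) and its orange bars at u≈326 and 454. The scene view agrees, with both bails outward.

```bash
cat > h.py <<'E'
import cv2, numpy as np
from cell import manip
def cam(n):
    p=manip.camera_params(n); R=cv2.Rodrigues(np.array(p["rvec"]))[0]; return p,R,np.array(p["tvec"]).ravel()
def world(n,d,c=None):
    p,R,t=c or cam(n); v,u=np.mgrid[:480,:640]
    P=np.stack([(u-p["cx"])/p["fx"]*d,(v-p["cy"])/p["fy"]*d,d],-1)-t
    return P@R
def toplane(n,uv,z,c=None):
    p,R,t=c or cam(n); uv=np.asarray(uv,float).reshape(-1,2)
    r=np.c_[(uv[:,0]-p["cx"])/p["fx"],(uv[:,1]-p["cy"])/p["fy"],np.ones(len(uv))]@R
    o=-R.T@t; return o+r*((z-o[2])/r[:,2])[:,None]
def hsv(im): return cv2.cvtColor(im,cv2.COLOR_BGR2HSV)
def masks(im):
    H=hsv(im); h,s,v=[H[...,i].astype(int) for i in range(3)]
    return dict(red=((h<6)|(h>174))&(s>170)&(v>60),yellow=(h>22)&(h<34)&(s>170)&(v>60),blue=(h>100)&(h<125)&(s>150)&(v>50),
      orange=(h>=6)&(h<16)&(s>190)&(v>90),white=(s<40)&(v>150))
def rect(xy):
    (c,(a,b),_)=r=cv2.minAreaRect(np.float32(xy)); B=cv2.boxPoints(r)
    e=B[1]-B[0]; f=B[2]-B[1]; l=e if np.hypot(*e)>np.hypot(*f) else f
    return np.round(c,1),sorted([round(float(a),1),round(float(b),1)]),round(float(np.degrees(np.arctan2(l[1],l[0])))%180,2)
E
python3 - <<'E'
from h import *
im=cv2.imread("pics/top0.png"); d=np.load("top0.npy"); W=world("top",d); M=masks(im)
def sub(m,u0,v0,u1,v1):
    k=np.zeros_like(m); k[v0:v1,u0:u1]=m[v0:v1,u0:u1]; return k
for nm,c,box,zr in [("redbox","red",(380,250,470,310),(115,135)),("yelbox","yellow",(380,250,470,310),(76,96)),("blubox","blue",(380,250,470,310),(36,56)),
  ("redmat","red",(180,250,260,310),(-10,15)),("yelmat","yellow",(200,150,300,225),(-10,15)),("redpan","white",(195,262,245,298),(-10,15)),("yelpan","white",(215,168,282,212),(-10,15)),
  ("barL","orange",(315,130,345,220),(60,180)),("barR","orange",(435,130,465,225),(60,180))]:
    m=sub(M[c],*box); w=W[m]; z=w[:,2]; ok=(z>zr[0])&(z<zr[1]); zm=np.median(z[ok])
    v,u=np.nonzero(m); uv=np.c_[u,v][ok]
    print(nm,ok.sum(),len(ok),"z",np.round(np.percentile(z[ok],[5,50,95]),1),*rect(toplane("top",uv,zm)[:,:2]))
# tote rim
z=W[...,2]; m=np.zeros(z.shape,bool); m[130:222,325:455]=True
m&=(z>80)&(z<94)&~M["orange"]; print("rim",m.sum(),*rect(W[m][:,:2]),np.median(W[m][:,2]))
print("bench z",np.median(W[220:240,100:600,2]))
for nm,(u0,v0,u1,v1) in dict(screw=(310,235,340,330)).items():
    k=W[v0:v1,u0:u1].reshape(-1,3); k=k[k[:,2]>8]; print(nm,k.min(0),k.max(0))
E
```

```text
redbox 818 830 z [121.2 124.9 128.3] [ 407.4 -240.8] [47.3, 78.8] 101.02
yelbox 397 420 z [80.8 84.7 88.9] [ 404.3 -238.6] [55.0, 119.1] 98.27
blubox 427 434 z [40.5 44.2 48.4] [ 406.6 -238.4] [59.9, 159.4] 98.08
redmat 885 890 z [-1.   3.   6.9] [405.4 245.4] [84.8, 116.0] 97.96
yelmat 1128 1132 z [-0.6  3.3  7.3] [621.6 178.5] [91.5, 156.4] 79.57
redpan 789 791 z [-0.6  3.2  7.4] [404.9 246.4] [52.9, 83.3] 98.76
yelpan 1220 1225 z [-0.2  3.6  7.4] [621.6 179.2] [57.3, 122.1] 79.46
barL 283 284 z [129.4 133.  136.4] [633.1  -3.6] [8.4, 155.9] 178.46
barR 291 291 z [120.3 124.8 128.1] [ 625.3 -282.1] [6.5, 156.9] 178.81
rim 1106 [ 628.2 -140.5] [166.0, 225.7] 89.37 88.18680308252466
bench z -0.6515291103647871
screw [300.23108939 -21.31278833   8.4678966 ] [ 497.93253275   13.1238368  1237.88835856]
```

```bash
cat >> h.py <<'E'
from scipy.spatial.transform import Rotation as Ro
def plan(x,y,z,jaw,flip=None):
    s=manip.read_state(); R=Ro.from_euler("xyz",s["eef_rot"]); p=np.array(s["eef_pos"]); A=R.as_matrix()
    j=np.degrees(np.arctan2(A[1,2],A[0,2])); q=s["joints"]
    print("t",round(s["clock"],2),"pos",p.round(1),"jaw",round(j,2),"toolx",A[:,0].round(3),"F",np.round(s["wrist_force"],1),"gap",round(s["finger_gap"],1),"q",np.round(q,2))
    print(" d",(np.array([x,y,z])-p).round(1))
    for k in (0,180):
        a=np.radians(jaw+k); zt=np.array([np.cos(a),np.sin(a),0]); xt=np.array([0,0,-1.]); T=np.c_[xt,np.cross(zt,xt),zt]
        dj=(jaw+k-j+180)%360-180
        print("  opt",k,"dyaw",round(dj,2),"rotvec",np.degrees((Ro.from_matrix(T)*R.inv()).as_rotvec()).round(2))
E
python3 -c "
from h import *
plan(407.4,-240.8,200,11)"
```

```text
t 0.1 pos [195.6 513.8 224. ] jaw 69.16 toolx [-0.    -0.001 -1.   ] F [-0.1 -0.   0.2] gap 93.8 q [ 1.14  0.3   1.52  0.    1.32 -0.07]
 d [ 211.8 -754.6  -24. ]
  opt 0 dyaw -58.16 rotvec [ 4.000e-02 -5.000e-02 -5.816e+01]
  opt 180 dyaw 121.84 rotvec [6.0000e-02 4.0000e-02 1.2184e+02]
```

Request:
jog_arm(
  moves=[
    [[0, -50, 0, 0, 0, -5], [0, -50, 0, 0, 0, -5], [0, -50, 0, 0, 0, -5], [0, -50, 0, 0, 0, -5], [0, -50, 0, 0, 0, -5]],
  ],
  gripper=1,
)

```text
clock: 0.6
eef_pos: [193.6, 263.7, 218.9]
eef_rot: [-3.12, 1.563, -2.36]
wrist_force: [2.0, 0.1, 0.4]
finger_gap: 94.0
```

```bash
python3 -c "
from h import *
plan(407.4,-240.8,200,11)"
```

```text
t 0.6 pos [193.6 263.7 218.9] jaw 43.56 toolx [-0.006 -0.006 -1.   ] F [2.  0.1 0.4] gap 94.0 q [ 0.83 -0.22  2.07  0.    1.29  0.06]
 d [ 213.8 -504.5  -18.9]
  opt 0 dyaw -32.56 rotvec [  0.23  -0.42 -32.56]
  opt 180 dyaw 147.44 rotvec [  0.56   0.3  147.44]
```

Request:
jog_arm(
  moves=[
    [[42, -40, -2, 0, 0, -3], [42, -42, -2, 0, 0, -3], [42, -42, -2, 0, 0, -3], [42, -42, 0, 0, 0, -3], [42, -42, 0, 0, 0, -3]],
  ],
)

```text
clock: 1.1
eef_pos: [368.6, 83.6, 214.8]
eef_rot: [-2.836, 1.568, -2.346]
wrist_force: [0.3, 2.4, -0.4]
finger_gap: 94.1
```

Request:
jog_arm(
  moves=[
    [[1, -50, 0, 0, 0, -3], [1, -50, 0, 0, 0, -3], [1, -50, 0, 0, 0, -3], [1, -50, 0, 0, 0, -3], [1, -50, 0, 0, 0, -3]],
  ],
)

```text
clock: 1.6
eef_pos: [373.7, -166.3, 214.0]
eef_rot: [-3.137, 1.567, -2.92]
wrist_force: [1.2, 1.3, 1.0]
finger_gap: 94.1
```

```bash
python3 -c "
from h import *
plan(407.4,-240.8,180,11)
im,d=manip.camera('wrist'); cv2.imwrite('pics/w1.png',im); np.save('w1.npy',d)
plan(407.4,-240.8,180,11)
"
```

```text
t 1.6 pos [ 373.7 -166.3  214. ] jaw 12.44 toolx [-0.003 -0.001 -1.   ] F [1.2 1.3 1. ] gap 94.1 q [-0.51 -0.01  1.9  -0.    1.25 -0.72]
 d [ 33.7 -74.5 -34. ]
  opt 0 dyaw -1.44 rotvec [ 0.04 -0.19 -1.44]
  opt 180 dyaw 178.56 rotvec [2.9000e-01 6.0000e-02 1.7856e+02]
t 1.65 pos [ 373.4 -171.8  213.9] jaw 12.03 toolx [-0.004 -0.002 -1.   ] F [-2.1 -0.5 -2.1] gap 94.5 q [-0.52 -0.    1.9  -0.    1.25 -0.73]
 d [ 34.  -69.  -33.9]
  opt 0 dyaw -1.03 rotvec [ 0.13 -0.21 -1.03]
  opt 180 dyaw 178.97 rotvec [  0.32   0.2  178.97]
```

View pics/w1.png

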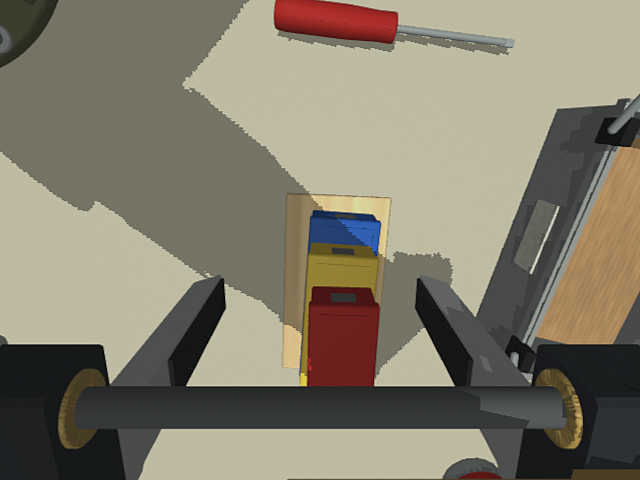

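The wrist view shows the stack at (340,300): red nearest, yellow and blue ends behind, and it lies between the open fingers. Closing in.

Request:
jog_arm(
  moves=[
    [[17, -34, -12, 0, 0, -0.5], [17, -34, -10, 0, 0, -0.5], [0, 0, -10, 0, 0, 0], [0, 0, 0, 0, 0, 0]],
  ],
)

```text
clock: 2.05
eef_pos: [406.8, -245.6, 179.9]
eef_rot: [-3.004, 1.566, -2.82]
wrist_force: [0.3, 0.4, -0.3]
finger_gap: 94.3
```

```bash
cat >> h.py <<'E'
def edges(nm,zt,im=None,tag=None,c="wrist",box=(430,-235,90,110)):
    # points on top faces (z near zt) with the colour, within box
    im,d=manip.camera(c); W=world(c,d); H=hsv(im); h,s=H[...,0].astype(int),H[...,1].astype(int)
    if tag: cv2.imwrite(f"pics/{tag}.png",im); np.save(tag+".npy",d)
    hue={"red":((h<8)|(h>172)),"yellow":(h>20)&(h<36),"blue":(h>98)&(h<128)}
    for n,z in zip(nm,zt):
        m=hue[n]&(s>120)&(abs(W[...,2]-z)<6)&(abs(W[...,0]-box[0])<box[2])&(abs(W[...,1]-box[1])<box[3])
        m=cv2.morphologyEx(m.astype(np.uint8),cv2.MORPH_OPEN,np.ones((3,3)))>0
        v,u=np.nonzero(m); zz=np.median(W[m][:,2]); P=toplane(c,np.c_[u,v],z)[:,:2]
        print(c,n,m.sum(),"z",round(zz,1),*rect(P)," ylim",P[:,1].min().round(1),P[:,1].max().round(1), "uv",u.min(),u.max(),v.min(),v.max())
E
python3 -c "
from h import *
plan(407.4,-240.8,180,11)
edges(['red','yellow','blue'],[126,86,46],tag='w2')
edges(['red','yellow','blue'],[126,86,46],c='top',tag='t2')
plan(407.4,-240.8,111,11)"
```

```text
t 2.05 pos [ 406.8 -245.6  179.9] jaw 10.57 toolx [-0.004 -0.001 -1.   ] F [ 0.3  0.4 -0.3] gap 94.3 q [-0.62  0.18  1.78 -0.    1.19 -0.8 ]
 d [0.6 4.8 0.1]
  opt 0 dyaw 0.43 rotvec [ 0.09 -0.25  0.42]
  opt 180 dyaw -179.57 rotvec [-4.0000e-01 -1.3000e-01 -1.7957e+02]
wrist red 11078 z 125.6 [ 406.9 -241.8] [48.8, 78.9] 100.81  ylim -285.0 -199.2 uv 276 364 191 321
wrist yellow 3409 z 85.4 [ 404.9 -239.6] [54.6, 117.8] 98.52  ylim -301.8 -178.1 uv 277 364 145 314
wrist blue 2496 z 45.5 [ 397.  -172.5] [21.0, 60.5] 8.35  ylim -186.9 -158.5 uv 283 367 114 147
top red 367 z 125.0 [ 404.5 -224.1] [45.9, 46.7] 8.59  ylim -244.5 -199.7 uv 417 438 268 291
top yellow 278 z 84.5 [ 397.1 -191.7] [26.9, 55.1] 9.77  ylim -208.7 -176.3 uv 403 418 271 295
top blue 239 z 44.8 [ 396.6 -170.5] [22.9, 59.5] 7.36  ylim -184.3 -157.4 uv 392 404 270 296
t 2.15 pos [ 407.3 -245.2  181.5] jaw 10.64 toolx [-0.002 -0.003 -1.   ] F [-0.4 -0.2  0.6] gap 93.8 q [-0.62  0.18  1.78 -0.    1.19 -0.8 ]
 d [  0.1   4.4 -70.5]
  opt 0 dyaw 0.36 rotvec [ 0.17 -0.13  0.36]
  opt 180 dyaw -179.64 rotvec [  -0.21   -0.27 -179.64]
```

View pics/w2.png

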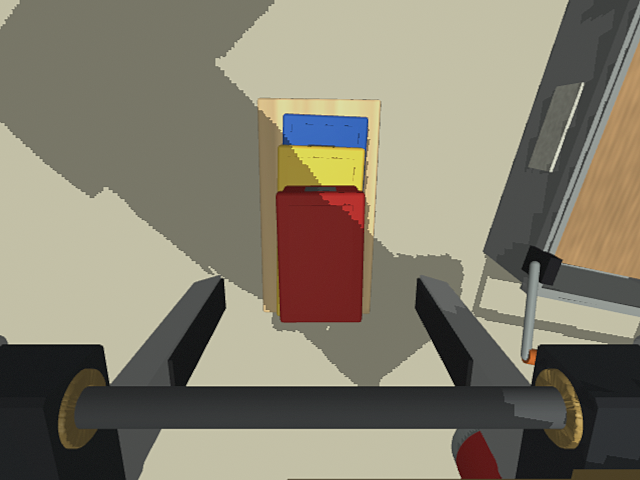

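The whole red lid shows at u 276–364, v 191–321, between the fingers. The wrist and top cameras agree to 1 mm on its centre, about (407,-241) with yaw 101°. Going down and gripping.

Request:
jog_arm(
  moves=[
    [[0, 4, -20, 0, 0, 0.3], [0, 0, -20, 0, 0, 0], [0, 0, -18, 0, 0, 0], [0, 0, -10, 0, 0, 0], [0, 0, -2, 0, 0, 0]],
  ],
)

```text
clock: 2.65
eef_pos: [408.3, -237.6, 114.1]
eef_rot: [-1.253, 1.563, -1.056]
wrist_force: [0.8, 0.6, -0.4]
finger_gap: 94.0
```

```bash
python3 -c "
from h import *
plan(407.2,-241.2,111,11)"
```

```text
t 2.65 pos [ 408.3 -237.6  114.1] jaw 11.28 toolx [ 0.004 -0.007 -1.   ] F [ 0.8  0.6 -0.4] gap 94.0 q [-0.6   0.26  1.86 -0.    1.02 -0.8 ]
 d [-1.1 -3.6 -3.1]
  opt 0 dyaw -0.28 rotvec [ 0.4   0.23 -0.28]
  opt 180 dyaw 179.72 rotvec [ -0.36   0.63 179.72]
```

Request:
jog_arm(
  moves=[
    [[-1, -3, -2, 0.4, 0.2, -0.3], [0, 0, 0, 0, 0, 0]],
  ],
)

```text
clock: 2.85
eef_pos: [407.8, -240.5, 113.4]
eef_rot: [-0.462, 1.569, -0.27]
wrist_force: [0.5, -0.1, 0.0]
finger_gap: 93.9
```

Request:
jog_arm(
  moves=[
    [[0, 0, 0, 0, 0, 0], [0, 0, 0, 0, 0, 0], [0, 0, 0, 0, 0, 0], [0, 0, 0, 0, 0, 0], [0, 0, 0, 0, 0, 0]],
  ],
  gripper=-1,
  squeeze=20,
)

```text
clock: 3.35
eef_pos: [408.4, -241.1, 115.2]
eef_rot: [-0.669, 1.566, -0.477]
wrist_force: [-0.5, -0.0, 0.9]
finger_gap: 57.4
```

```bash
python3 -c "
from h import *
plan(405.2,245.9,60,8.3)"
```

```text
t 3.35 pos [ 408.4 -241.1  115.2] jaw 10.98 toolx [ 0.004 -0.002 -1.   ] F [-0.5 -0.   0.9] gap 57.4 q [-0.61  0.26  1.85  0.    1.03 -0.8 ]
 d [ -3.2 487.  -55.2]
  opt 0 dyaw -2.68 rotvec [ 0.12  0.22 -2.68]
  opt 180 dyaw 177.32 rotvec [ -0.34   0.19 177.32]
```

Request:
jog_arm(
  moves=[
    [[0, 0, -2, 0, 0, 0], [0, 0, 0, 0, 0, 0], [0, 0, 0, 0, 0, 0], [0, 0, 0, 0, 0, 0]],
  ],
)

```text
clock: 3.75
eef_pos: [408.4, -241.3, 113.4]
eef_rot: [-0.74, 1.566, -0.548]
wrist_force: [-0.8, 0.8, 3.0]
finger_gap: 49.6
```

Request:
jog_arm(
  moves=[
    [[0, 0, 8, 0, 0, 0], [0, 0, 20, 0, 0, 0], [0, 10, 20, 0, 0, 0], [0, 30, 15, 0, 0, 0], [0, 40, 0, 0, 0, 0]],
  ],
)

```text
clock: 4.25
eef_pos: [407.7, -161.6, 179.1]
eef_rot: [-0.555, 1.568, -0.368]
wrist_force: [0.9, 0.9, -1.5]
finger_gap: 50.0
```

```bash
python3 -c "
from h import *
plan(405.2,245.9,100,8.3)"
```

```text
t 4.25 pos [ 407.7 -161.6  179.1] jaw 10.71 toolx [ 0.003 -0.001 -1.   ] F [ 0.9  0.9 -1.5] gap 50.0 q [-0.46  0.1   1.88  0.    1.17 -0.65]
 d [ -2.5 407.5 -79.1]
  opt 0 dyaw -2.41 rotvec [ 0.06  0.15 -2.41]
  opt 180 dyaw 177.59 rotvec [-2.4000e-01  1.0000e-01  1.7759e+02]
```

Request:
jog_arm(
  moves=[
    [[0, 45, 0, 0, 0, -0.5], [0, 45, 0, 0, 0, -0.5], [0, 45, 0, 0, 0, -0.5], [0, 45, 0, 0, 0, -0.5], [0, 45, 0, 0, 0, -0.4]],
  ],
)

```text
clock: 4.75
eef_pos: [406.1, 70.9, 182.1]
eef_rot: [-0.367, 1.564, -0.227]
wrist_force: [2.0, -0.3, -1.1]
finger_gap: 49.9
```

Request:
jog_arm(
  moves=[
    [[-1, 45, 0, 0, 0, 0], [-1, 45, 0, 0, 0, 0], [0, 40, -10, 0, 0, 0], [0, 30, -20, 0, 0, 0], [0, 15, -20, 0, 0, 0]],
  ],
)

```text
clock: 5.25
eef_pos: [402.9, 257.3, 135.4]
eef_rot: [0.016, 1.557, 0.159]
wrist_force: [-0.1, 0.8, -1.0]
finger_gap: 49.8
```

Request:
jog_arm(
  moves=[
    [[0, 0, -10, 0, 0, 0], [0, 0, 0, 0, 0, 0]],
  ],
)

```text
clock: 5.45
eef_pos: [401.5, 258.2, 123.3]
eef_rot: [-0.105, 1.56, 0.041]
wrist_force: [-0.0, -1.0, -1.3]
finger_gap: 50.1
```

```bash
cat >> h.py <<'E'
def mats(c,n,z,box,tag=None):
    im,d=manip.camera(c); W=world(c,d); H=hsv(im); h,s,v=[H[...,i].astype(int) for i in range(3)]
    if tag: cv2.imwrite(f"pics/{tag}.png",im)
    hue={"red":((h<8)|(h>172))&(s>120),"yellow":(h>20)&(h<36)&(s>120)}[n]; lo=abs(W[...,2]-z)<8
    B=(abs(W[...,0]-box[0])<box[2])&(abs(W[...,1]-box[1])<box[3])
    for k,m in (("mat",hue&lo&B),("panel",(s<60)&(v>100)&lo&B)):
        m=cv2.morphologyEx(m.astype(np.uint8),cv2.MORPH_OPEN,np.ones((3,3)))>0
        vv,u=np.nonzero(m)
        if len(u)>50: P=toplane(c,np.c_[u,vv],z)[:,:2]; print(c,k,m.sum(),*rect(P),"x",P[:,0].min().round(1),P[:,0].max().round(1),"y",P[:,1].min().round(1),P[:,1].max().round(1))
E
python3 -c "
from h import *
plan(405.2,245.9,60,8.3)
mats('wrist','red',4,(405,246,60,75),tag='w3')
edges(['red'],[135],box=(405,246,60,70))
plan(405.2,245.9,60,8.3)"
```

```text
t 5.45 pos [401.5 258.2 123.3] jaw 8.38 toolx [ 0.01  0.   -1.  ] F [-0.  -1.  -1.3] gap 50.1 q [ 0.5   0.25  1.84 -0.01  1.04  0.35]
 d [  3.7 -12.3 -63.3]
  opt 0 dyaw -0.08 rotvec [-0.02  0.59 -0.08]
  opt 180 dyaw 179.92 rotvec [-9.3000e-01 -4.0000e-02  1.7992e+02]
wrist mat 3691 [399.6 283.6] [37.8, 85.8] 8.24 x 354.8 444.1 y 258.8 308.2
wrist panel 9801 [404.9 264.3] [113.8, 118.6] 0.0 x 345.6 464.2 y 207.4 321.2
wrist red 18807 z 136.1 [402.3 261.8] [49.8, 72.5] 98.1  ylim 222.8 300.4 uv 258 382 226 385
t 5.55 pos [402.3 258.  124.7] jaw 8.31 toolx [ 0.012  0.002 -1.   ] F [ 0.2 -0.7 -0.7] gap 49.8 q [ 0.5   0.25  1.84 -0.01  1.04  0.35]
 d [  2.9 -12.1 -64.7]
  opt 0 dyaw -0.01 rotvec [-0.09  0.71 -0.01]
  opt 180 dyaw 179.99 rotvec [-1.1200e+00 -1.5000e-01  1.7999e+02]
```

View pics/w3.png

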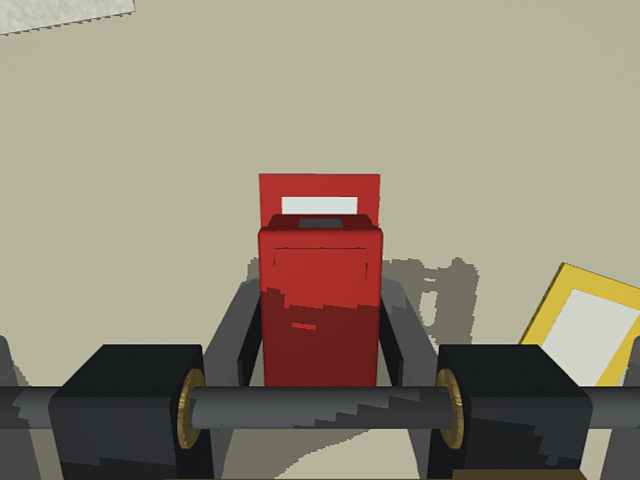

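Wrist view: the held red box (lid u 258–382, v 226–385) hangs over the red mat, whose far end is at v≈175. The mat's edge puts its centre at (405.2,245), matching the top camera; the box sits at the TCP. Lowering with a shift of (+3,-12.5).

Request:
jog_arm(
  moves=[
    [[3, -12.5, 0, 0, 0.6, 0], [0, 0, -25, 0, 0, 0], [0, 0, -30, 0, 0, 0], [0, 0, -20, 0, 0, 0], [0, 0, -8, 0, 0, 0]],
  ],
)

```text
clock: 6.05
eef_pos: [409.8, 242.1, 46.7]
eef_rot: [0.353, 1.556, 0.491]
wrist_force: [0.3, -0.2, -0.7]
finger_gap: 49.7
```

```bash
python3 -c "
from h import *
plan(405.2,245.4,32,8.3)"
```

```text
t 6.05 pos [409.8 242.1  46.7] jaw 7.95 toolx [ 0.013  0.007 -1.   ] F [ 0.3 -0.2 -0.7] gap 49.7 q [0.46 0.37 1.9  0.   0.86 0.32]
 d [ -4.6   3.3 -14.7]
  opt 0 dyaw 0.35 rotvec [-0.39  0.73  0.35]
  opt 180 dyaw -179.65 rotvec [   1.14    0.61 -179.65]
```

Request:
jog_arm(
  moves=[
    [[-4.5, 3, -4, -0.4, 0.7, 0.3], [0, 0, -4, 0, 0, 0], [0, 0, 0, 0, 0, 0]],
  ],
)

```text
clock: 6.35
eef_pos: [406.2, 244.7, 40.3]
eef_rot: [0.024, 1.569, 0.166]
wrist_force: [0.1, 0.4, -1.0]
finger_gap: 49.8
```

```bash
python3 -c "
from h import *
for i in range(2): plan(405.2,245.4,32,8.3)
edges(['red'],[50],box=(405,246,60,70))
plan(405.2,245.4,32,8.3)
"
```

```text
t 6.35 pos [406.2 244.7  40.3] jaw 8.17 toolx [ 0.001  0.    -1.   ] F [ 0.1  0.4 -1. ] gap 49.8 q [ 0.47  0.39  1.89 -0.    0.86  0.32]
 d [-1.   0.7 -8.3]
  opt 0 dyaw 0.13 rotvec [-0.01  0.08  0.13]
  opt 180 dyaw -179.87 rotvec [ 1.3000e-01  2.0000e-02 -1.7987e+02]
t 6.35 pos [406.2 244.7  40.3] jaw 8.17 toolx [ 0.001  0.    -1.   ] F [ 0.1  0.4 -1. ] gap 49.8 q [ 0.47  0.39  1.89 -0.    0.86  0.32]
 d [-1.   0.7 -8.3]
  opt 0 dyaw 0.13 rotvec [-0.01  0.08  0.13]
  opt 180 dyaw -179.87 rotvec [ 1.3000e-01  2.0000e-02 -1.7987e+02]
wrist red 18961 z 52.0 [406.5 248.3] [50.1, 72.8] 98.11  ylim 208.9 287.3 uv 258 383 226 385
t 6.4 pos [406.4 244.9  40.6] jaw 8.17 toolx [ 0.002  0.    -1.   ] F [-0.5 -0.2 -1.2] gap 49.8 q [ 0.47  0.38  1.89 -0.    0.86  0.32]
 d [-1.2  0.5 -8.6]
  opt 0 dyaw 0.13 rotvec [-0.03  0.11  0.13]
  opt 180 dyaw -179.87 rotvec [ 1.7000e-01  4.0000e-02 -1.7987e+02]
```

Request:
jog_arm(
  moves=[
    [[-1, 0.5, -3, 0, 0, 0.1], [0, 0, -2, 0, 0, 0], [0, 0, -2, 0, 0, 0], [0, 0, 0, 0, 0, 0]],
  ],
)

```text
clock: 6.8
eef_pos: [406.0, 245.9, 34.5]
eef_rot: [0.231, 1.566, 0.376]
wrist_force: [0.3, 1.3, -1.6]
finger_gap: 50.0
```

```bash
python3 -c "
from h import *
plan(405.2,245.4,32,8.3)
"
```

```text
t 6.8 pos [406.  245.9  34.5] jaw 8.3 toolx [ 0.004  0.002 -1.   ] F [ 0.3  1.3 -1.6] gap 50.0 q [ 0.47  0.4   1.9  -0.    0.84  0.32]
 d [-0.8 -0.5 -2.5]
  opt 0 dyaw -0.0 rotvec [-0.1   0.24 -0.  ]
  opt 180 dyaw 180.0 rotvec [-3.8e-01 -1.5e-01  1.8e+02]
```

Request:
jog_arm(
  moves=[
    [[-0.8, -0.4, -1, 0, 0.2, 0], [0, 0, -1, 0, 0, 0], [0, 0, -1, 0, 0, 0], [0, 0, 0, 0, 0, 0]],
  ],
)

```text
clock: 7.2
eef_pos: [405.2, 245.5, 31.4]
eef_rot: [1.161, 1.569, 1.306]
wrist_force: [-1.1, 0.5, 0.2]
finger_gap: 50.0
```

```bash
python3 -c "
from h import *
plan(405.2,245.4,32,8.3)
edges(['red'],[44],box=(405,246,60,70))
"
```

```text
t 7.2 pos [405.2 245.5  31.4] jaw 8.31 toolx [ 0.     0.002 -1.   ] F [-1.1  0.5  0.2] gap 50.0 q [0.47 0.4  1.9  0.   0.84 0.32]
 d [ 0.  -0.1  0.6]
  opt 0 dyaw -0.01 rotvec [-0.1   0.03 -0.01]
  opt 180 dyaw 179.99 rotvec [-4.0000e-02 -1.6000e-01  1.7999e+02]
wrist red 18770 z 42.9 [405.1 250.1] [49.0, 70.4] 98.24  ylim 211.8 288.2 uv 258 383 228 385
```

Request:
jog_arm(
  moves=[
    [[0, 0, -1, 0, 0, 0], [0, 0, 0, 0, 0, 0]],
  ],
)

```text
clock: 7.45
eef_pos: [405.3, 245.6, 31.6]
eef_rot: [1.07, 1.569, 1.215]
wrist_force: [0.3, -0.4, -0.9]
finger_gap: 49.6
```

Request:
jog_arm(
  moves=[
    [[0, 0, 0, 0, 0, 0], [0, 0, 0, 0, 0, 0], [0, 0, 0, 0, 0, 0], [0, 0, 0, 0, 0, 0]],
  ],
  gripper=1,
)

```text
clock: 7.85
eef_pos: [405.5, 245.7, 31.5]
eef_rot: [0.898, 1.568, 1.043]
wrist_force: [0.7, 0.9, 0.7]
finger_gap: 78.6
```

Request:
jog_arm(
  moves=[
    [[0, 0, 20, 0, 0, 0], [0, 0, 40, 0, 0, 0], [0, 0, 40, 0, 0, 0], [0, -20, 30, 0, 0, 0], [0, -40, 10, 0, 0, 0]],
  ],
)

```text
clock: 8.35
eef_pos: [403.5, 185.7, 174.4]
eef_rot: [3.084, 1.568, -3.05]
wrist_force: [0.3, 0.3, 0.5]
finger_gap: 93.7
```

```bash
python3 -c "
from h import *
plan(405,-239,150,8.3)
mats('top','red',4,(405,246,60,75)); edges(['red'],[44],c='top',box=(405,246,60,70),tag='t3')
"
```

```text
t 8.35 pos [403.5 185.7 174.4] jaw 8.53 toolx [-0.003 -0.    -1.   ] F [0.3 0.3 0.5] gap 93.7 q [0.35 0.12 1.87 0.   1.16 0.2 ]
 d [   1.5 -424.7  -24.4]
  opt 0 dyaw -0.23 rotvec [ 0.02 -0.17 -0.23]
  opt 180 dyaw 179.77 rotvec [2.7000e-01 2.0000e-02 1.7977e+02]
  return _methods._mean(a, axis=axis, dtype=dtype,
  ret = ret.dtype.type(ret / rcount)
Traceback (most recent call last):
  File "h.py", line 41, in edges
    print(c,n,m.sum(),"z",round(zz,1),*rect(P)," ylim",P[:,1].min().round(1),P[:,1].max().round(1), "uv",u.min(),u.max(),v.min(),v.max())
                                                       ~~~~~~~~~~^^
ValueError: zero-size array to reduction operation minimum which has no identity
```

Request:
jog_arm(
  moves=[
    [[0, -45, 0, 0, 0, 0], [0, -48, 0, 0, 0, 0], [0, -48, 0, 0, 0, 0], [0, -48, 0, 0, 0, 0], [0, -48, 0, 0, 0, 0]],
  ],
)

```text
clock: 8.95
eef_pos: [402.2, -57.0, 172.8]
eef_rot: [3.001, 1.568, -3.13]
wrist_force: [0.4, 0.0, 0.1]
finger_gap: 93.9
```

Request:
jog_arm(
  moves=[
    [[0, -48, 0, 0, 0, 0], [0, -48, 0, 0, 0, 0], [0, -48, -10, 0, 0, 0], [0, -30, -15, 0, 0, 0], [0, -14, -5, 0, 0, 0]],
  ],
)

```text
clock: 9.45
eef_pos: [401.1, -254.2, 141.1]
eef_rot: [3.108, 1.569, -3.027]
wrist_force: [-0.6, -0.1, -0.3]
finger_gap: 93.7
```

Request:
jog_arm(
  moves=[
    [[0, 0, 0, 0, 0, 0], [0, 0, 0, 0, 0, 0]],
  ],
)

```text
clock: 9.65
eef_pos: [401.0, -254.0, 140.1]
eef_rot: [2.587, 1.567, 2.733]
wrist_force: [-0.5, 0.5, 0.1]
finger_gap: 94.0
```

```bash
python3 -c "
from h import *
plan(405,-239,73,8.3)
mats('top','red',4,(405,246,60,75)); edges(['red'],[44],c='top',box=(405,246,60,70),tag='t3')
edges(['yellow','blue'],[86,46],tag='w4')
plan(405,-239,73,8.3)
"
```

```text
t 9.65 pos [ 401.  -254.   140.1] jaw 8.38 toolx [-0.004  0.002 -1.   ] F [-0.5  0.5  0.1] gap 94.0 q [-0.64  0.23  1.82 -0.    1.1  -0.79]
 d [  4.   15.  -67.1]
  opt 0 dyaw -0.08 rotvec [-0.09 -0.21 -0.08]
  opt 180 dyaw 179.92 rotvec [ 3.3000e-01 -1.4000e-01  1.7992e+02]
top mat 876 [405.4 245.7] [85.2, 116.9] 98.1 x 356.0 454.2 y 182.5 307.7
top panel 79 [427.2 215.4] [66.5, 83.3] 84.62 x 390.7 463.8 y 171.3 253.8
top red 703 z 42.7 [406.7 245. ] [47.9, 80.0] 97.95  ylim 204.1 286.3 uv 197 233 267 292
wrist yellow 19258 z 85.0 [ 404.4 -240.1] [54.7, 117.5] 98.44  ylim -302.0 -178.2 uv 278 380 137 336
wrist blue 3278 z 44.8 [ 396.4 -172. ] [19.5, 60.3] 8.44  ylim -186.0 -158.6 uv 282 380 102 135
t 9.8 pos [ 401.3 -253.8  140.6] jaw 8.47 toolx [-0.003  0.001 -1.   ] F [-0.2  0.8  1. ] gap 94.1 q [-0.64  0.23  1.82 -0.    1.1  -0.79]
 d [  3.7  14.8 -67.6]
  opt 0 dyaw -0.17 rotvec [-0.04 -0.15 -0.17]
  opt 180 dyaw 179.83 rotvec [ 2.3000e-01 -6.0000e-02  1.7983e+02]
```

View pics/t3.png

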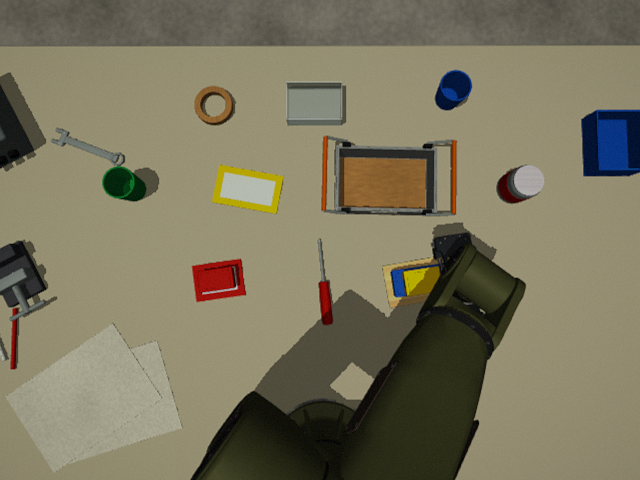

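The top view shows the red box on its mat at (218,280), centred to about 1 mm. The stack is now yellow over blue. Next the yellow box, at (404.5,-239.5) with yaw 98.4°.

Request:
jog_arm(
  moves=[
    [[3.3, 14.3, -5, 0, 0, 0], [0, 0, -20, 0, 0, 0], [0, 0, -22, 0, 0, 0], [0, 0, -13, 0, 0, 0], [0, 0, -3, 0, 0, 0]],
  ],
)

```text
clock: 10.3
eef_pos: [407.2, -234.9, 79.4]
eef_rot: [-0.901, 1.566, -0.747]
wrist_force: [-0.4, 1.2, -0.2]
finger_gap: 94.1
```

```bash
python3 -c "
from h import *
plan(404.5,-239.5,73,8.4)"
```

```text
t 10.3 pos [ 407.2 -234.9   79.4] jaw 8.84 toolx [ 0.003 -0.003 -1.   ] F [-0.4  1.2 -0.2] gap 94.1 q [-0.6   0.31  1.89 -0.    0.94 -0.75]
 d [-2.7 -4.6 -6.4]
  opt 0 dyaw -0.44 rotvec [ 0.18  0.19 -0.44]
  opt 180 dyaw 179.56 rotvec [ -0.3    0.28 179.56]
```

Request:
jog_arm(
  moves=[
    [[-2.7, -4.4, -5, 0, 0.2, -0.4], [0, 0, 0, 0, 0, 0]],
  ],
)

```text
clock: 10.5
eef_pos: [404.9, -238.8, 75.0]
eef_rot: [-1.616, 1.567, -1.467]
wrist_force: [0.4, -0.8, 0.6]
finger_gap: 94.2
```

Request:
jog_arm(
  moves=[
    [[0, 0, 0, 0, 0, 0], [0, 0, 0, 0, 0, 0], [0, 0, 0, 0, 0, 0], [0, 0, 0, 0, 0, 0], [0, 0, 0, 0, 0, 0]],
  ],
  gripper=-1,
  squeeze=25,
)

```text
clock: 11.0
eef_pos: [405.6, -239.4, 77.0]
eef_rot: [-1.236, 1.565, -1.088]
wrist_force: [0.2, 0.3, -0.8]
finger_gap: 57.0
```

Request:
jog_arm(
  moves=[
    [[0, 0, 0, 0, 0, 0], [0, 0, 0, 0, 0, 0], [0, 0, 0, 0, 0, 0]],
  ],
)

```text
clock: 11.3
eef_pos: [405.6, -239.4, 77.0]
eef_rot: [-1.243, 1.565, -1.095]
wrist_force: [0.2, -0.2, -0.1]
finger_gap: 55.3
```

```bash
python3 -c "
from h import *
plan(621.6,178.9,150,-10.5)"
```

```text
t 11.3 pos [ 405.6 -239.4   77. ] jaw 8.49 toolx [ 0.003 -0.005 -1.   ] F [ 0.2 -0.2 -0.1] gap 55.3 q [-0.61  0.31  1.89 -0.    0.94 -0.76]
 d [216.  418.3  73. ]
  opt 0 dyaw -18.99 rotvec [  0.33   0.11 -18.99]
  opt 180 dyaw 161.01 rotvec [-1.5000e-01  4.7000e-01  1.6101e+02]
```

Request:
jog_arm(
  moves=[
    [[0, 0, 8, 0.3, 0.1, 0], [0, 0, 20, 0, 0, 0], [0, 10, 25, 0, 0, 0], [0, 25, 20, 0, 0, 0], [0, 40, 10, 0, 0, 0]],
  ],
)

```text
clock: 11.8
eef_pos: [404.1, -164.3, 162.5]
eef_rot: [2.099, 1.566, 2.243]
wrist_force: [0.6, 0.0, -3.1]
finger_gap: 56.2
```

Request:
jog_arm(
  moves=[
    [[0, 45, 0, 0, 0, -1.8], [0, 45, 0, 0, 0, -1.8], [0, 45, 0, 0, 0, -1.8], [0, 45, 0, 0, 0, -1.8], [0, 45, 0, 0, 0, -1.8]],
  ],
)

```text
clock: 12.3
eef_pos: [402.8, 67.8, 167.2]
eef_rot: [1.011, 1.566, 0.988]
wrist_force: [1.7, 0.0, -2.3]
finger_gap: 55.8
```

Request:
jog_arm(
  moves=[
    [[5, 45, 0, 0, 0, -1.8], [25, 40, 0, 0, 0, -1.8], [38, 20, 0, 0, 0, -1.8], [40, 5, 0, 0, 0, -1.8], [40, 0, 0, 0, 0, -1.8]],
  ],
)

```text
clock: 12.8
eef_pos: [550.3, 189.2, 170.3]
eef_rot: [1.173, 1.565, 0.996]
wrist_force: [-0.4, 0.1, -2.5]
finger_gap: 55.8
```

```bash
python3 -c "
from h import *
plan(621.6,178.9,125,-10.5)"
```

```text
t 12.8 pos [550.3 189.2 170.3] jaw -10.15 toolx [ 0.003  0.005 -1.   ] F [-0.4  0.1 -2.5] gap 55.8 q [0.27 0.42 1.49 0.   1.23 0.44]
 d [ 71.3 -10.3 -45.3]
  opt 0 dyaw -0.35 rotvec [-0.29  0.19 -0.35]
  opt 180 dyaw 179.65 rotvec [ -0.3   -0.46 179.65]
```

Request:
jog_arm(
  moves=[
    [[32, -5, -10, -0.3, 0.2, -0.3], [22, -5, -15, 0, 0, 0], [5, 0, -15, 0, 0, 0], [0, 0, -5, 0, 0, 0], [0, 0, 0, 0, 0, 0]],
  ],
)

```text
clock: 13.3
eef_pos: [613.1, 179.2, 123.1]
eef_rot: [-2.963, 1.568, 3.137]
wrist_force: [-0.1, 0.1, -2.7]
finger_gap: 56.2
```

```bash
python3 -c "
from h import *
plan(621.6,178.9,35,-10.5)
mats('wrist','yellow',4,(622,179,70,95),tag='w5')
edges(['yellow'],[130],box=(622,179,70,95))
plan(621.6,178.9,35,-10.5)"
```

```text
t 13.3 pos [613.1 179.2 123.1] jaw -10.53 toolx [-0.003  0.    -1.   ] F [-0.1  0.1 -2.7] gap 56.2 q [0.23 0.59 1.35 0.   1.21 0.41]
 d [  8.5  -0.3 -88.1]
  opt 0 dyaw 0.03 rotvec [-0.   -0.17  0.03]
  opt 180 dyaw -179.97 rotvec [  -0.26    0.   -179.97]
wrist mat 4321 [625.3 200.5] [91.7, 108.6] 79.41 x 585.2 679.6 y 138.7 262.2
wrist panel 13945 [622.  215.4] [116.8, 138.2] 180.0 x 552.9 691.1 y 157.0 273.7
wrist yellow 28230 z 132.2 [614.3 178.6] [56.1, 120.4] 79.38  ylim 114.7 242.0 uv 249 392 175 431
t 13.4 pos [613.4 179.4 124.3] jaw -10.51 toolx [-0.001  0.    -1.   ] F [ 0.1 -0.2 -2.7] gap 55.7 q [0.23 0.59 1.35 0.   1.21 0.41]
 d [  8.2  -0.5 -89.3]
  opt 0 dyaw 0.01 rotvec [-0.02 -0.07  0.01]
  opt 180 dyaw -179.99 rotvec [-1.2000e-01  3.0000e-02 -1.7999e+02]
```

View pics/w5.png

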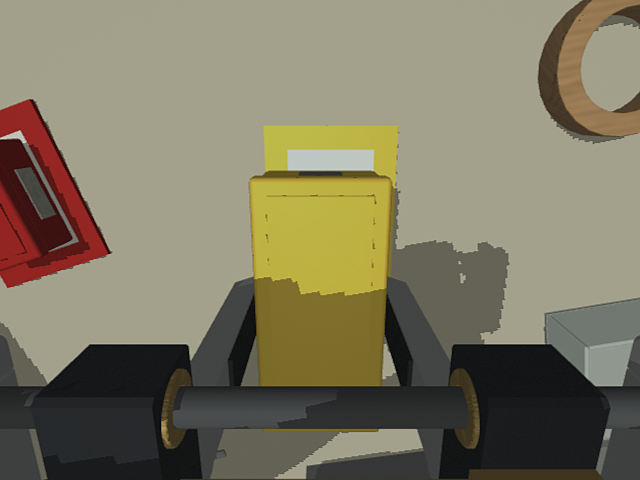

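Wrist view: the yellow box (lid u 249–392, v 175–431) hangs over the yellow mat, whose far edge is at v≈127. The edge gives a mat centre of (621,177.5), against (621.6,178.9) from the top camera; I'll use (621.3,178.2).

Request:
jog_arm(
  moves=[
    [[8, -1, -5, 0, 0, 0], [0, 0, -25, 0, 0, 0], [0, 0, -25, 0, 0, 0], [0, 0, -15, 0, 0, 0], [0, 0, -4, 0, 0, 0]],
  ],
)

```text
clock: 13.9
eef_pos: [623.5, 179.4, 53.0]
eef_rot: [0.504, 1.563, 0.322]
wrist_force: [-0.2, 0.2, -2.0]
finger_gap: 55.8
```

```bash
python3 -c "
from h import *
plan(621.3,178.2,35,-10.5)"
```

```text
t 13.9 pos [623.5 179.4  53. ] jaw -10.42 toolx [ 0.007  0.002 -1.   ] F [-0.2  0.2 -2. ] gap 55.8 q [0.22 0.69 1.37 0.   1.08 0.4 ]
 d [ -2.2  -1.2 -18. ]
  opt 0 dyaw -0.08 rotvec [-0.14  0.41 -0.08]
  opt 180 dyaw 179.92 rotvec [ -0.64  -0.21 179.92]
```

Request:
jog_arm(
  moves=[
    [[-2.2, -1.2, -8, 0, 0.4, 0], [0, 0, -5, 0, 0, 0], [0, 0, -1, 0, 0, 0], [0, 0, 0, 0, 0, 0]],
  ],
)

```text
clock: 14.3
eef_pos: [622.1, 178.4, 40.1]
eef_rot: [1.17, 1.567, 0.988]
wrist_force: [-0.5, -0.9, -1.9]
finger_gap: 55.9
```

```bash
python3 -c "
from h import *
plan(621.3,178.2,35,-10.5)"
```

```text
t 14.3 pos [622.1 178.4  40.1] jaw -10.42 toolx [ 0.002  0.003 -1.   ] F [-0.5 -0.9 -1.9] gap 55.9 q [0.22 0.7  1.38 0.   1.06 0.4 ]
 d [-0.8 -0.2 -5.1]
  opt 0 dyaw -0.08 rotvec [-0.17  0.11 -0.08]
  opt 180 dyaw 179.92 rotvec [ -0.18  -0.27 179.92]
```

Request:
jog_arm(
  moves=[
    [[-0.8, -0.2, -2, -0.2, 0.1, 0], [0, 0, -1.5, 0, 0, 0], [0, 0, -1, 0, 0, 0], [0, 0, -1, 0, 0, 0]],
  ],
)

```text
clock: 14.7
eef_pos: [621.9, 178.4, 35.7]
eef_rot: [0.041, 1.568, -0.141]
wrist_force: [-0.7, 0.0, -2.0]
finger_gap: 55.6
```

```bash
python3 -c "
from h import *
plan(621.3,178.2,35,-10.5)"
```

```text
t 14.7 pos [621.9 178.4  35.7] jaw -10.41 toolx [ 0.002 -0.    -1.   ] F [-0.7  0.  -2. ] gap 55.6 q [ 0.22  0.71  1.38 -0.    1.05  0.41]
 d [-0.6 -0.2 -0.7]
  opt 0 dyaw -0.09 rotvec [ 0.02  0.14 -0.09]
  opt 180 dyaw 179.91 rotvec [-2.1000e-01  3.0000e-02  1.7991e+02]
```

Request:
jog_arm(
  moves=[
    [[-0.6, -0.2, -1, 0, 0, 0], [0, 0, -1, 0, 0, 0], [0, 0, 0, 0, 0, 0]],
  ],
)

```text
clock: 15.0
eef_pos: [621.7, 178.4, 35.3]
eef_rot: [0.178, 1.567, -0.003]
wrist_force: [-0.4, 0.4, -2.6]
finger_gap: 55.9
```

Request:
jog_arm(
  moves=[
    [[0, 0, -1, 0, 0, 0], [0, 0, 0, 0, 0, 0]],
  ],
)

```text
clock: 15.2
eef_pos: [621.9, 178.5, 35.2]
eef_rot: [0.218, 1.567, 0.036]
wrist_force: [0.6, -0.8, -1.7]
finger_gap: 55.7
```

```bash
python3 -c "
from h import *
plan(621.3,178.2,35,-10.5)"
```

```text
t 15.2 pos [621.9 178.5  35.2] jaw -10.4 toolx [ 0.004  0.    -1.   ] F [ 0.6 -0.8 -1.7] gap 55.7 q [ 0.22  0.71  1.38 -0.    1.05  0.41]
 d [-0.6 -0.3 -0.2]
  opt 0 dyaw -0.1 rotvec [-0.01  0.24 -0.1 ]
  opt 180 dyaw 179.9 rotvec [-3.800e-01 -1.000e-02  1.799e+02]
```

Request:
jog_arm(
  moves=[
    [[-0.6, -0.3, -2, 0, 0.2, -0.1], [0, 0, -1, 0, 0, 0], [0, 0, -1, 0, 0, 0]],
  ],
)

```text
clock: 15.5
eef_pos: [622.0, 178.6, 34.9]
eef_rot: [0.473, 1.568, 0.29]
wrist_force: [-5.9, -1.6, 11.9]
finger_gap: 55.9
```

```bash
python3 -c "
from h import *
plan(621.3,178.2,35,-10.5)"
```

```text
t 15.5 pos [622.  178.6  34.9] jaw -10.48 toolx [ 0.003  0.001 -1.   ] F [-5.9 -1.6 11.9] gap 55.9 q [0.22 0.71 1.38 0.   1.05 0.41]
 d [-0.7 -0.4  0.1]
  opt 0 dyaw -0.02 rotvec [-0.05  0.16 -0.02]
  opt 180 dyaw 179.98 rotvec [-2.5000e-01 -7.0000e-02  1.7998e+02]
```

Contact is made (12 N), so I release and rise.

Request:
jog_arm(
  moves=[
    [[0, 0, 0.5, 0, 0, 0], [0, 0, 0, 0, 0, 0], [0, 0, 0, 0, 0, 0], [0, 0, 0, 0, 0, 0], [0, 0, 0, 0, 0, 0]],
  ],
  gripper=1,
)

```text
clock: 16.0
eef_pos: [622.3, 178.5, 35.3]
eef_rot: [0.483, 1.567, 0.299]
wrist_force: [0.1, 0.5, 0.8]
finger_gap: 92.0
```

Request:
jog_arm(
  moves=[
    [[0, 0, 15, 0, 0, 0], [0, 0, 35, 0, 0, 0], [0, 0, 45, 0, 0, 0], [0, 0, 45, 0, 0, 0], [0, 0, 40, 0, 0, 0]],
  ],
)

```text
clock: 16.5
eef_pos: [618.7, 177.7, 219.2]
eef_rot: [-2.787, 1.565, -2.971]
wrist_force: [-0.4, 0.2, -0.1]
finger_gap: 94.0
```

```bash
python3 -c "
from h import *
plan(632,-3,200,88.5)
mats('wrist','yellow',4,(622,179,70,95))
edges(['yellow'],[44],box=(622,179,70,95))
"
```

```text
t 16.5 pos [618.7 177.7 219.2] jaw -10.5 toolx [-0.006 -0.001 -1.   ] F [-0.4  0.2 -0.1] gap 94.0 q [0.22 0.52 1.23 0.   1.4  0.41]
 d [  13.3 -180.7  -19.2]
  opt 0 dyaw 99.0 rotvec [ 0.33 -0.19 99.  ]
  opt 180 dyaw -81.0 rotvec [ -0.19  -0.31 -81.  ]
wrist mat 3669 [624.7 176.9] [93.1, 157.6] 79.48 x 564.9 683.9 y 92.2 262.0
wrist panel 11754 [622.  178.2] [141.3, 192.0] 89.99 x 551.3 692.6 y 82.2 274.2
wrist yellow 6974 z 39.6 [623.4 178.3] [53.7, 116.5] 79.26  ylim 117.1 239.1 uv 290 353 149 278
```

The yellow box rests centred on its mat to about 1 mm. Next the bails: turning −81° while moving over the bar at y≈−4.

Request:
jog_arm(
  moves=[
    [[2, -19, 0, 0, 0, -8.2], [2, -19, 0, 0, 0, -8.2], [2, -19, 0, 0, 0, -8.2], [2, -19, 0, 0, 0, -8.2], [2, -19, 0, 0, 0, -8.2]],
  ],
  gripper=1,
)

```text
clock: 17.1
eef_pos: [629.8, 82.3, 227.8]
eef_rot: [0.625, 1.563, -0.295]
wrist_force: [1.0, -0.2, 0.6]
finger_gap: 93.7
```

Request:
jog_arm(
  moves=[
    [[2, -19, 0, 0, 0, -8.2], [2, -19, 0, 0, 0, -8.2], [2, -19, 0, 0, 0, -8.2], [2, -19, 0, 0, 0, -8.2], [0, -10, 0, 0, 0, -6.5]],
  ],
)

```text
clock: 17.6
eef_pos: [637.1, -8.3, 229.7]
eef_rot: [0.656, 1.562, -0.981]
wrist_force: [-0.3, 0.6, 0.3]
finger_gap: 93.9
```

Request:
jog_arm(
  moves=[
    [[0, 0, 0, 0, 0, 0], [0, 0, 0, 0, 0, 0]],
  ],
)

```text
clock: 17.8
eef_pos: [636.8, -9.3, 230.1]
eef_rot: [0.657, 1.562, -0.981]
wrist_force: [0.6, 0.2, 0.7]
finger_gap: 94.0
```

```bash
cat >> h.py <<'E'
def bars(c="wrist",tag=None):
    im,d=manip.camera(c); W=world(c,d); H=hsv(im); h,s,v=[H[...,i].astype(int) for i in range(3)]
    if tag: cv2.imwrite(f"pics/{tag}.png",im)
    m=(h>=5)&(h<17)&(s>190)&(v>60)&(W[...,2]>60)&(abs(W[...,0]-630)<100)&(abs(W[...,1]+140)<160)
    n,L,st,_=cv2.connectedComponentsWithStats(m.astype(np.uint8))
    for i in range(1,n):
        if st[i,4]>60:
            P=W[L==i]; k=P[:,2]>np.percentile(P[:,2],60); print(c,st[i].tolist(),"mean",P.mean(0).round(1),"top",P[k].mean(0).round(1),"zmax",np.percentile(P[:,2],90).round(1),*rect(P[:,:2]))
E
python3 -c "
from h import *
plan(632,-3,150,-91.5)
bars(tag='w6'); bars('top')
plan(632,-3,150,-91.5)"
```

```text
t 17.8 pos [636.8  -9.3 230.1] jaw -93.83 toolx [ 0.005 -0.007 -1.   ] F [0.6 0.2 0.7] gap 94.0 q [-0.07  0.49  1.24 -0.01  1.4   1.57]
 d [ -4.8   6.3 -80.1]
  opt 0 dyaw 2.33 rotvec [0.4  0.28 2.33]
  opt 180 dyaw -177.67 rotvec [   0.43   -0.62 -177.67]
wrist [298, 135, 24, 222, 1869] mean [628.3  -4.7 133.6] top [620.9  -5.1 136.2] zmax 133.8 [635.1  -4.6] [12.3, 163.6] 177.13
top [452, 141, 4, 73, 291] mean [ 625.4 -282.1  124.6] top [ 629.  -282.2  126.7] zmax 127.6 [ 625.6 -282.3] [8.4, 157.2] 178.97
t 17.9 pos [636.9  -8.9 230.1] jaw -93.82 toolx [ 0.005 -0.007 -1.   ] F [ 0.1 -0.1 -0.1] gap 94.1 q [-0.07  0.49  1.24 -0.01  1.4   1.57]
 d [ -4.9   5.9 -80.1]
  opt 0 dyaw 2.32 rotvec [0.4  0.28 2.32]
  opt 180 dyaw -177.68 rotvec [   0.43   -0.62 -177.68]
```

View pics/w6.png

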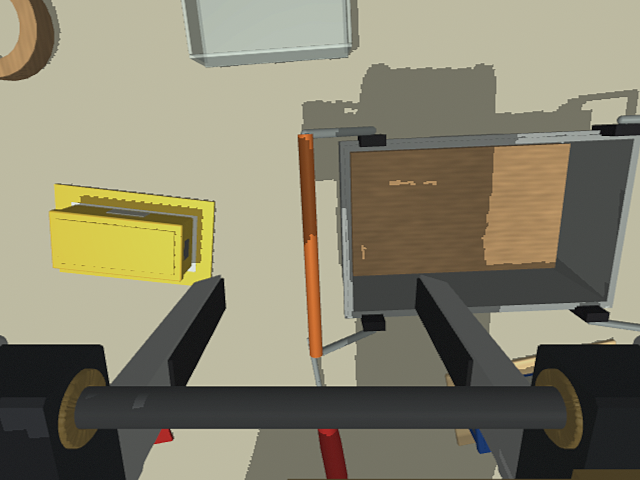

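Wrist view: the orange bar runs down the middle, (305,135)–(318,355), between the fingers; the tote is to its right. Its axis is at about y=-4.6, z=129. I'll part-close the jaws to 40 mm and descend.

Request:
jog_arm(
  moves=[
    [[-4, 4, -20, 0.4, 0.3, 2.3], [0, 0, -35, 0, 0, 0], [0, 0, -25, 0, 0, 0], [0, 0, -10, 0, 0, 0], [0, 0, 0, 0, 0, 0]],
  ],
  gripper=-0.1,
  squeeze=8,
)

```text
clock: 18.4
eef_pos: [632.8, -1.3, 139.0]
eef_rot: [1.764, 1.568, 0.182]
wrist_force: [0.4, -0.2, -0.5]
finger_gap: 57.7
```

```bash
python3 -c "
from h import *
plan(632,-4.6,129,-91.5)"
```

```text
t 18.4 pos [632.8  -1.3 139. ] jaw -90.65 toolx [ 0.002  0.    -1.   ] F [ 0.4 -0.2 -0.5] gap 57.7 q [-0.06  0.56  1.36  0.    1.22  1.52]
 d [ -0.8  -3.3 -10. ]
  opt 0 dyaw -0.85 rotvec [-0.03  0.14 -0.85]
  opt 180 dyaw 179.15 rotvec [-2.2000e-01 -4.0000e-02  1.7915e+02]
```

Request:
jog_arm(
  moves=[
    [[-0.8, -3.3, -10, 0, 0.1, -0.8], [0, 0, 0, 0, 0, 0], [0, 0, 0, 0, 0, 0]],
  ],
)

```text
clock: 18.7
eef_pos: [633.0, -4.5, 131.1]
eef_rot: [1.64, 1.567, 0.044]
wrist_force: [0.2, 0.4, -0.4]
finger_gap: 42.2
```

Request:
jog_arm(
  moves=[
    [[0, 0, 0, 0, 0, 0], [0, 0, 0, 0, 0, 0], [0, 0, 0, 0, 0, 0], [0, 0, 0, 0, 0, 0], [0, 0, 0, 0, 0, 0]],
  ],
  gripper=-1,
)

```text
clock: 19.2
eef_pos: [633.9, -3.7, 133.6]
eef_rot: [1.823, 1.563, 0.228]
wrist_force: [-1.2, 4.8, 1.3]
finger_gap: 9.5
```

```bash
python3 -c "
from h import *
plan(632,-4.6,129,-91.5)"
```

```text
t 19.2 pos [633.9  -3.7 133.6] jaw -91.39 toolx [ 0.008  0.002 -1.   ] F [-1.2  4.8  1.3] gap 9.5 q [-0.06  0.56  1.37  0.    1.21  1.53]
 d [-1.9 -0.9 -4.6]
  opt 0 dyaw -0.11 rotvec [-0.1   0.43 -0.11]
  opt 180 dyaw 179.89 rotvec [-6.8000e-01 -1.6000e-01  1.7989e+02]
```

Bar gripped (9.5 mm). Carrying it along the arc around the hinge at y≈-50.5, z=96.

Request:
jog_arm(
  moves=[
    [[-0.5, -11, 11.5, 0, 0.3, 0], [-0.5, -14, 8, 0, 0, 0], [-0.5, -15.5, 4, 0, 0, 0], [-0.5, -16, -0.5, 0, 0, 0], [-0.5, -15, -5, 0, 0, 0]],
  ],
)

```text
clock: 19.7
eef_pos: [632.5, -73.8, 154.9]
eef_rot: [2.256, 1.562, 0.665]
wrist_force: [1.5, 2.0, 1.3]
finger_gap: 9.5
```

```bash
python3 -c "
from h import *
plan(630,-108.5,100,-91.5)"
```

```text
t 19.7 pos [632.5 -73.8 154.9] jaw -91.14 toolx [ 0.007  0.006 -1.   ] F [1.5 2.  1.3] gap 9.5 q [-0.18  0.55  1.34  0.01  1.25  1.41]
 d [ -2.5 -34.7 -54.9]
  opt 0 dyaw -0.36 rotvec [-0.33  0.42 -0.36]
  opt 180 dyaw 179.64 rotvec [ -0.66  -0.51 179.64]
```

Request:
jog_arm(
  moves=[
    [[-0.5, -14, -9.5, -0.3, 0.4, -0.3], [-0.5, -11, -13, 0, 0, 0], [-0.5, -7, -16, 0, 0, 0], [0, -2, -16, 0, 0, 0], [0, 0, -3, 0, 0, 0]],
  ],
)

```text
clock: 20.2
eef_pos: [631.0, -109.2, 90.3]
eef_rot: [3.133, 1.562, 1.535]
wrist_force: [-1.4, 16.6, 14.6]
finger_gap: 10.6
```

```bash
python3 -c "
from h import *
plan(630,-108.5,100,-91.5)"
```

```text
t 20.2 pos [ 631.  -109.2   90.3] jaw -91.6 toolx [ 0.     0.008 -1.   ] F [-1.4 16.6 14.6] gap 10.6 q [-0.23  0.63  1.37  0.01  1.15  1.36]
 d [-1.   0.7  9.7]
  opt 0 dyaw 0.1 rotvec [-0.49  0.02  0.1 ]
  opt 180 dyaw -179.9 rotvec [ 3.000e-02  7.600e-01 -1.799e+02]
```

At the stop (15 N). Releasing, then raising.

Request:
jog_arm(
  moves=[
    [[0, 0.5, 0.5, 0, 0, 0], [0, 0, 0, 0, 0, 0], [0, 0, 0, 0, 0, 0], [0, 0, 0, 0, 0, 0]],
  ],
  gripper=0,
)

```text
clock: 20.6
eef_pos: [629.2, -110.3, 85.5]
eef_rot: [-2.521, 1.56, 2.163]
wrist_force: [0.8, -0.3, -0.2]
finger_gap: 39.0
```

Request:
jog_arm(
  moves=[
    [[0, 0, 30, 0, 0, 0], [0, 0, 45, 0, 0, 0], [0, -20, 40, 0, 0, 0], [0, -45, 0, 0, 0, 0], [0, -45, 0, 0, 0, 0]],
  ],
)

```text
clock: 21.1
eef_pos: [627.9, -219.6, 204.1]
eef_rot: [-2.269, 1.56, 2.421]
wrist_force: [0.1, -0.5, -0.6]
finger_gap: 46.8
```

Request:
jog_arm(
  moves=[
    [[-1, -40, 0, 0, 0, 0], [-1, -15, 0, 0, 0, 0], [0, 0, 0, 0, 0, 0]],
  ],
)

```text
clock: 21.4
eef_pos: [624.5, -282.2, 204.4]
eef_rot: [-2.201, 1.562, 2.483]
wrist_force: [0.5, -0.1, -0.2]
finger_gap: 46.9
```

```bash
python3 -c "
from h import *
plan(626,-282,121,-91.5)
bars(tag='w7'); bars('top')
plan(626,-282,121,-91.5)"
```

```text
t 21.4 pos [ 624.5 -282.2  204.4] jaw -91.58 toolx [-0.007  0.006 -1.   ] F [ 0.5 -0.1 -0.2] gap 46.9 q [-0.48  0.63  1.09  0.    1.43  1.12]
 d [  1.5   0.2 -83.4]
  opt 0 dyaw 0.08 rotvec [-0.32 -0.42  0.08]
  opt 180 dyaw -179.92 rotvec [  -0.66    0.51 -179.92]
wrist [314, 123, 16, 239, 1252] mean [ 631.8 -283.7  124. ] top [ 630.  -284.3  125.9] zmax 124.8 [ 626.2 -283.5] [9.0, 160.4] 178.71
wrist [48, 124, 54, 219, 1771] mean [ 633.2 -112.3   99.3] top [ 630.8 -111.7  102.3] zmax 100.0 [ 628.5 -194.5] [159.2, 179.5] 88.95
top [369, 142, 6, 71, 299] mean [ 631.5 -108.5   99.3] top [ 627.4 -108.4  101.5] zmax 102.1 [ 630.8 -108.5] [9.9, 157.4] 178.35
t 21.5 pos [ 625.  -279.9  204.4] jaw -91.46 toolx [-0.008  0.006 -1.   ] F [0.3 1.  0.6] gap 47.1 q [-0.48  0.63  1.09  0.    1.43  1.12]
 d [  1.   -2.1 -83.4]
  opt 0 dyaw -0.04 rotvec [-0.35 -0.43 -0.04]
  opt 180 dyaw 179.96 rotvec [  0.68  -0.55 179.96]
```

View pics/w7.png

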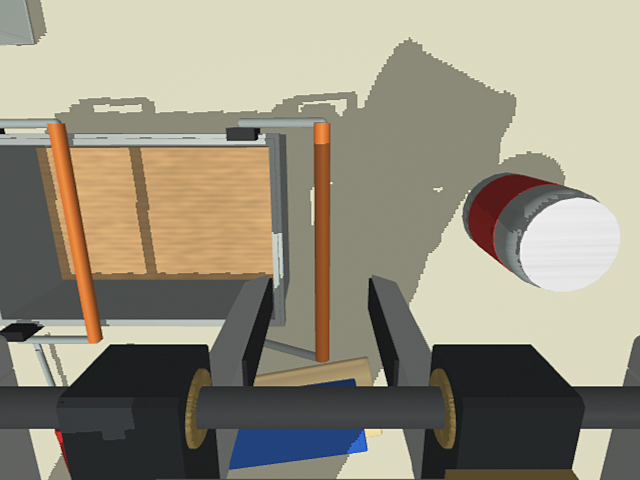

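Bar A (left, u≈75) is in over the mouth. Bar B (u≈321) lies between the fingers. A jar stands outboard, so I check its clearance to the gripper body.

```bash
python3 -c "
from h import *
d=np.load('top0.npy'); W=world('top',d)
P=W[150:215,490:550].reshape(-1,3); P=P[P[:,2]>20]; print(np.percentile(P,[1,50,99],axis=0).round(1))
plan(626,-282.6,122,-91.5)"
```

```text
[[ 409.6 -479.3   22.9]
 [ 614.1 -435.8  106.9]
 [ 651.4    4.6 1237.9]]
t 21.5 pos [ 625.  -279.9  204.4] jaw -91.46 toolx [-0.008  0.006 -1.   ] F [0.3 1.  0.6] gap 47.1 q [-0.48  0.63  1.09  0.    1.43  1.12]
 d [  1.   -2.7 -82.4]
  opt 0 dyaw -0.04 rotvec [-0.35 -0.43 -0.04]
  opt 180 dyaw 179.96 rotvec [  0.68  -0.55 179.96]
```

Request:
jog_arm(
  moves=[
    [[1, -2.5, -10, -0.3, -0.4, 0], [0, 0, -25, 0, 0, 0], [0, 0, -25, 0, 0, 0], [0, 0, -15, 0, 0, 0], [0, 0, 0, 0, 0, 0]],
  ],
)

```text
clock: 22.0
eef_pos: [627.4, -274.5, 125.0]
eef_rot: [1.728, 1.57, 0.14]
wrist_force: [-0.1, 1.2, 0.7]
finger_gap: 47.0
```

```bash
python3 -c "
from h import *
plan(626,-282.6,122,-91.5)"
```

```text
t 22.0 pos [ 627.4 -274.5  125. ] jaw -90.98 toolx [ 0.001  0.    -1.   ] F [-0.1  1.2  0.7] gap 47.0 q [-0.47  0.69  1.19  0.    1.27  1.12]
 d [-1.4 -8.1 -3. ]
  opt 0 dyaw -0.52 rotvec [-0.01  0.07 -0.52]
  opt 180 dyaw 179.48 rotvec [-1.0000e-01 -1.0000e-02  1.7948e+02]
```

Request:
jog_arm(
  moves=[
    [[-1, -8, -3, 0, 0, -0.5], [0, 0, 0, 0, 0, 0]],
  ],
)

```text
clock: 22.2
eef_pos: [627.0, -281.5, 122.4]
eef_rot: [1.464, 1.569, -0.131]
wrist_force: [0.9, 0.1, -0.2]
finger_gap: 46.5
```

Request:
jog_arm(
  moves=[
    [[0, 0, 0, 0, 0, 0], [0, 0, -1, 0, 0, 0], [0, 0, 0, 0, 0, 0], [0, 0, -1, 0, 0, 0], [0, 0, 0, 0, 0, 0]],
  ],
  gripper=-1,
)

```text
clock: 22.7
eef_pos: [627.9, -282.1, 123.0]
eef_rot: [1.133, 1.565, -0.462]
wrist_force: [-1.3, -15.5, 5.3]
finger_gap: 10.4
```

Request:
jog_arm(
  moves=[
    [[0, 0, 0, 0, 0, 0], [0, 0, 0, 0, 0, 0]],
  ],
)

```text
clock: 22.9
eef_pos: [627.8, -282.7, 123.4]
eef_rot: [1.055, 1.564, -0.541]
wrist_force: [-0.7, 1.2, 0.1]
finger_gap: 9.2
```

```bash
python3 -c "
from h import *
plan(626,-282.6,122,-91.5)"
```

```text
t 22.9 pos [ 627.8 -282.7  123.4] jaw -91.43 toolx [ 0.006 -0.004 -1.   ] F [-0.7  1.2  0.1] gap 9.2 q [-0.48  0.69  1.18 -0.    1.26  1.12]
 d [-1.8  0.1 -1.4]
  opt 0 dyaw -0.07 rotvec [ 0.21  0.35 -0.07]
  opt 180 dyaw 179.93 rotvec [ -0.54   0.33 179.92]
```

Request:
jog_arm(
  moves=[
    [[0, 10, 14, 0, 0.3, 0], [0.4, 13.5, 10.5, 0, 0, 0], [0.4, 16, 6, 0, 0, 0], [0.4, 17, 1, 0, 0, 0], [0.4, 16.5, -4, 0, 0, 0]],
  ],
)

```text
clock: 23.4
eef_pos: [630.3, -212.5, 155.6]
eef_rot: [0.622, 1.556, -0.979]
wrist_force: [1.4, -1.6, 1.7]
finger_gap: 9.8
```

```bash
python3 -c "
from h import *
plan(628,-172.5,97,-91.5)"
```

```text
t 23.4 pos [ 630.3 -212.5  155.6] jaw -91.7 toolx [ 0.008 -0.012 -1.   ] F [ 1.4 -1.6  1.7] gap 9.8 q [-0.38  0.61  1.24 -0.01  1.28  1.23]
 d [ -2.3  40.  -58.6]
  opt 0 dyaw 0.2 rotvec [0.69 0.47 0.2 ]
  opt 180 dyaw -179.8 rotvec [   0.73   -1.08 -179.8 ]
```

Request:
jog_arm(
  moves=[
    [[0, 15.5, -8.5, 0.6, 0.4, 0.2], [0, 12.5, -13, 0, 0, 0], [0, 8, -16, 0, 0, 0], [0, 2.5, -17, 0, 0, 0], [0, 0, -2, 0, 0, 0]],
  ],
)

```text
clock: 23.9
eef_pos: [631.0, -171.0, 93.9]
eef_rot: [0.38, 1.563, -1.213]
wrist_force: [-4.7, -15.5, 14.1]
finger_gap: 12.3
```

```bash
python3 -c "
from h import *
plan(628,-172.5,97,-91.5)"
```

```text
t 23.9 pos [ 631.  -171.    93.9] jaw -91.29 toolx [ 0.003 -0.008 -1.   ] F [ -4.7 -15.5  14.1] gap 12.3 q [-0.32  0.65  1.33 -0.01  1.16  1.28]
 d [-3.  -1.5  3.1]
  opt 0 dyaw -0.21 rotvec [ 0.44  0.16 -0.21]
  opt 180 dyaw 179.79 rotvec [ -0.26   0.69 179.79]
```

Request:
jog_arm(
  moves=[
    [[0, -1, 0.5, 0, 0, 0], [0, 0, 0, 0, 0, 0], [0, 0, 0, 0, 0, 0], [0, 0, 0, 0, 0, 0]],
  ],
  gripper=-0.1,
)

```text
clock: 24.3
eef_pos: [629.3, -168.5, 89.6]
eef_rot: [-0.921, 1.566, -2.513]
wrist_force: [-0.7, -1.0, -1.0]
finger_gap: 40.5
```

Request:
jog_arm(
  moves=[
    [[0, 0, 25, 0, 0, 0], [0, 0, 45, 0, 0, 0], [-10, 0, 35, 0, 0, 0], [-20, -6, 0, 0, 0, 8.3], [-20, -7, 0, 0, 0, 8.3]],
  ],
)

```text
clock: 24.8
eef_pos: [577.9, -178.3, 195.6]
eef_rot: [-1.433, 1.562, -2.726]
wrist_force: [-0.4, -0.3, -0.4]
finger_gap: 42.4
```

Request:
jog_arm(
  moves=[
    [[-20, -7, 0, 0, 0, 8.3], [-20, -7, 0, 0, 0, 8.3], [-20, -7, 0, 0, 0, 8.3], [-20, -7, 0, 0, 0, 8.3], [-20, -7, 0, 0, 0, 8.3]],
  ],
  gripper=1,
)

```text
clock: 25.3
eef_pos: [474.0, -212.4, 195.8]
eef_rot: [-1.47, 1.564, -2.013]
wrist_force: [0.2, -0.4, 0.3]
finger_gap: 78.6
```

Request:
jog_arm(
  moves=[
    [[-20, -7, 0, 0, 0, 8.3], [-20, -7, 0, 0, 0, 8.3], [-20, -5, 0, 0, 0, 8.3], [-15, 0, 0, 0, 0, 8.3], [-5, 0, 0, 0, 0, 8.3]],
  ],
)

```text
clock: 25.8
eef_pos: [389.3, -230.9, 195.6]
eef_rot: [-1.449, 1.565, -1.243]
wrist_force: [0.2, 1.1, -0.3]
finger_gap: 94.3
```

```bash
python3 -c "
from h import *
plan(406,-239,140,8.2)"
```

```text
t 25.8 pos [ 389.3 -230.9  195.6] jaw 11.81 toolx [ 0.002 -0.005 -1.   ] F [ 0.2  1.1 -0.3] gap 94.3 q [-0.61  0.11  1.82 -0.    1.21 -0.82]
 d [ 16.7  -8.1 -55.6]
  opt 0 dyaw -3.61 rotvec [ 0.29  0.09 -3.61]
  opt 180 dyaw 176.39 rotvec [-1.4000e-01  4.5000e-01  1.7639e+02]
```

Request:
jog_arm(
  moves=[
    [[10, -5, -25, 0.3, 0, -3.6], [6, -4, -25, 0, 0, 0], [0, 0, -10, 0, 0, 0], [0, 0, 0, 0, 0, 0], [0, 0, 0, 0, 0, 0]],
  ],
)

```text
clock: 26.3
eef_pos: [405.2, -239.2, 135.5]
eef_rot: [-0.185, 1.567, -0.036]
wrist_force: [-0.4, 0.4, -0.3]
finger_gap: 94.1
```

```bash
python3 -c "
from h import *
plan(406,-239,32,8.2)
edges(['blue'],[46],tag='w8')
bars('top'); mats('top','yellow',4,(622,179,70,95),tag='t8'); edges(['yellow'],[44],c='top',box=(622,179,70,95))
plan(406,-239,32,8.2)"
```

```text
t 26.3 pos [ 405.2 -239.2  135.5] jaw 8.55 toolx [ 0.004 -0.    -1.   ] F [-0.4  0.4 -0.3] gap 94.1 q [-0.61  0.22  1.84  0.    1.07 -0.76]
 d [   0.8    0.2 -103.5]
  opt 0 dyaw -0.35 rotvec [ 0.01  0.24 -0.35]
  opt 180 dyaw 179.65 rotvec [-3.7000e-01  1.0000e-02  1.7965e+02]
wrist blue 20806 z 45.1 [ 406.3 -239.7] [60.4, 157.0] 98.14  ylim -321.5 -158.0 uv 272 370 125 352
top [369, 142, 6, 71, 301] mean [ 631.5 -108.4   99.5] top [ 638.6 -108.1  101.7] zmax 102.3 [ 630.5 -108.5] [10.0, 156.0] 178.4
top [398, 142, 6, 72, 299] mean [ 630.1 -172.1   99.5] top [ 627.8 -172.   101.7] zmax 102.7 [ 629.3 -172.5] [9.8, 158.5] 178.32
top mat 1055 [621.5 178.3] [93.5, 157.4] 79.47 x 563.1 678.8 y 96.2 262.4
top yellow 1187 z 42.9 [621.5 178.3] [56.1, 119.6] 79.44  ylim 116.3 240.5 uv 218 272 170 201
t 26.5 pos [ 405.4 -239.5  135.8] jaw 8.55 toolx [ 0.005 -0.001 -1.   ] F [-0.4 -0.1  1.1] gap 94.3 q [-0.61  0.22  1.84  0.    1.07 -0.76]
 d [   0.6    0.5 -103.8]
  opt 0 dyaw -0.35 rotvec [ 0.05  0.29 -0.35]
  opt 180 dyaw 179.65 rotvec [-4.6000e-01  8.0000e-02  1.7965e+02]
```

View pics/w8.png

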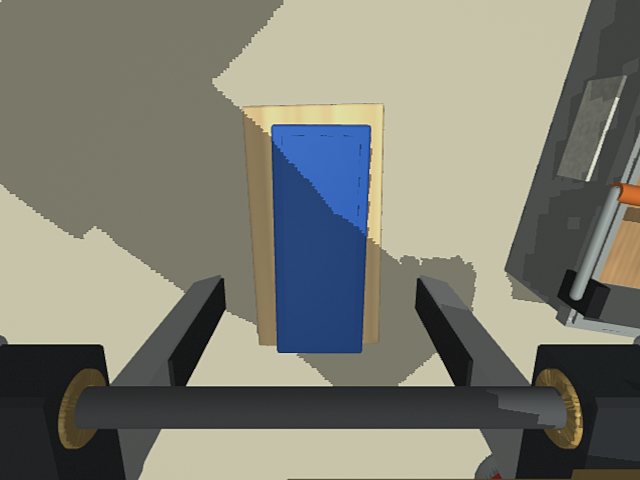

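View pics/t8.png

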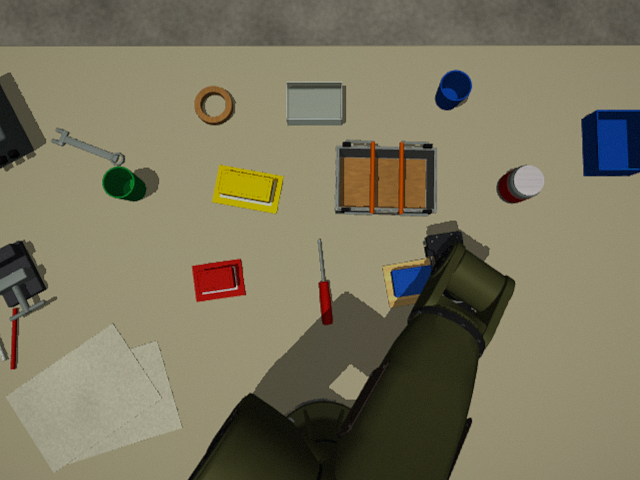

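The top view confirms both bails in (bars at u≈373 and 402, 64 mm apart, centre (630,-140.4), yaw −1.65°) and the yellow box exactly centred. Wrist view: the blue box at u 272–370, v 125–352, between the fingers, centre (406.3,-239.2).

Request:
jog_arm(
  moves=[
    [[0, -1, -20, 0, 0.3, -0.3], [0, 0, -25, 0, 0, 0], [0, 0, -25, 0, 0, 0], [0, 0, -15, 0, 0, 0], [0, 0, 0, 0, 0, 0]],
  ],
)

```text
clock: 27.0
eef_pos: [406.8, -241.3, 51.7]
eef_rot: [-0.869, 1.563, -0.725]
wrist_force: [0.2, -0.1, 0.6]
finger_gap: 94.3
```

```bash
python3 -c "
from h import *
plan(406.3,-239.2,34,8.1)"
```

```text
t 27.0 pos [ 406.8 -241.3   51.7] jaw 8.24 toolx [ 0.006 -0.005 -1.   ] F [ 0.2 -0.1  0.6] gap 94.3 q [-0.61  0.36  1.9  -0.    0.88 -0.76]
 d [ -0.5   2.1 -17.7]
  opt 0 dyaw -0.14 rotvec [ 0.3   0.33 -0.14]
  opt 180 dyaw 179.86 rotvec [ -0.52   0.46 179.86]
```

Request:
jog_arm(
  moves=[
    [[-0.5, 1, -10, 0.3, 0.3, 0], [-0.3, 0.5, -7, 0, 0, 0], [0, 0, 0, 0, 0, 0]],
  ],
)

```text
clock: 27.3
eef_pos: [406.8, -240.3, 35.6]
eef_rot: [-0.571, 1.568, -0.428]
wrist_force: [-0.2, 0.3, 0.2]
finger_gap: 94.4
```

Request:
jog_arm(
  moves=[
    [[0, 0, 0, 0, 0, 0], [0, 0, 0, 0, 0, 0], [0, 0, 0, 0, 0, 0], [0, 0, 0, 0, 0, 0], [0, 0, 0, 0, 0, 0]],
  ],
  gripper=-1,
  squeeze=30,
)

```text
clock: 27.8
eef_pos: [407.4, -240.7, 37.0]
eef_rot: [-0.665, 1.566, -0.521]
wrist_force: [0.4, -0.4, -3.6]
finger_gap: 61.5
```

Request:
jog_arm(
  moves=[
    [[0, 0, 0, 0, 0, 0], [0, 0, 0, 0, 0, 0]],
  ],
)

```text
clock: 28.0
eef_pos: [407.4, -240.7, 37.0]
eef_rot: [-0.669, 1.566, -0.525]
wrist_force: [0.7, 0.0, -1.7]
finger_gap: 62.2
```

```bash
python3 -c "
from h import *
plan(630,-140.4,200,-1.65)"
```

```text
t 28.0 pos [ 407.4 -240.7   37. ] jaw 8.25 toolx [ 0.004 -0.002 -1.   ] F [ 0.7  0.  -1.7] gap 62.2 q [-0.61  0.39  1.9   0.    0.85 -0.76]
 d [222.6 100.3 163. ]
  opt 0 dyaw -9.9 rotvec [ 0.16  0.23 -9.9 ]
  opt 180 dyaw 170.1 rotvec [ -0.34   0.24 170.1 ]
```

Request:
jog_arm(
  moves=[
    [[0, 0, 8, 0, 0.2, 0], [0, 0, 22, 0, 0, 0], [0, 0, 32, 0, 0, 0], [0, 0, 40, 0, 0, 0], [0, 0, 40, 0, 0, 0]],
  ],
)

```text
clock: 28.5
eef_pos: [403.8, -238.2, 179.9]
eef_rot: [2.562, 1.559, 2.706]
wrist_force: [0.9, -0.4, -5.2]
finger_gap: 61.8
```

Request:
jog_arm(
  moves=[
    [[15, 8, 10, 0, 0, -1.5], [30, 14, 0, 0, 0, -1.5], [36, 16, 0, 0, 0, -1.5], [38, 16, 0, 0, 0, -1.5], [38, 16, 0, 0, 0, -1.5]],
  ],
)

```text
clock: 29.0
eef_pos: [563.7, -167.9, 200.2]
eef_rot: [-2.754, 1.569, -2.751]
wrist_force: [0.6, -0.8, -3.6]
finger_gap: 61.6
```

Request:
jog_arm(
  moves=[
    [[30, 14, 0, 0, 0, -1.5], [20, 8, 0, 0, 0, -0.9], [8, 4, 0, 0, 0, 0], [0, 0, 0, 0, 0, 0], [0, 0, 0, 0, 0, 0]],
  ],
)

```text
clock: 29.5
eef_pos: [625.0, -137.8, 199.5]
eef_rot: [-3.123, 1.565, 3.123]
wrist_force: [-0.1, 0.1, -2.3]
finger_gap: 61.7
```

```bash
python3 -c "
from h import *
plan(630,-140.4,132,-1.65)
edges(['blue'],[200],box=(630,-140,70,100),tag='w9') if 0 else None
im,d=manip.camera('wrist'); cv2.imwrite('pics/w9.png',im); W=world('wrist',d); M=masks(im)
h=hsv(im); m=(h[...,0]>98)&(h[...,0]<128)&(h[...,1]>120)&(W[...,2]>120)&(d>0); z=np.median(W[m][:,2]); m&=abs(W[...,2]-z)<5
v,u=np.nonzero(m); P=toplane('wrist',np.c_[u,v],z)[:,:2]; print('blue z',z,*rect(P),u.min(),u.max(),v.min(),v.max())
bars()
plan(630,-140.4,132,-1.65)"
```

```text
t 29.5 pos [ 625.  -137.8  199.5] jaw -2.15 toolx [-0.006  0.    -1.   ] F [-0.1  0.1 -2.3] gap 61.7 q [-0.27  0.52  1.27 -0.    1.36 -0.24]
 d [  5.   -2.6 -67.5]
  opt 0 dyaw 0.5 rotvec [-0.   -0.34  0.5 ]
  opt 180 dyaw -179.5 rotvec [-5.400e-01  1.000e-02 -1.795e+02]
blue z 207.56269248163437 [ 625.8 -136.3] [61.1, 157.1] 87.8 239 402 119 462
wrist [399, 194, 47, 14, 395] mean [ 694.4 -111.2   99.7] top [ 694.6 -111.5  101.7] zmax 100.2 [665.6 -94.4] [21.3, 97.3] 148.52
wrist [207, 196, 35, 14, 249] mean [ 562.8 -107.8   99. ] top [ 562.5 -108.4   99.9] zmax 100.2 [ 562.3 -108.2] [8.9, 22.8] 179.53
wrist [418, 282, 21, 13, 72] mean [ 701.9 -175.   102.8] top [ 699.3 -173.5  109.1] zmax 100.5 [ 670.3 -118.7] [14.6, 142.2] 118.8
t 29.6 pos [ 624.9 -138.   199.8] jaw -2.19 toolx [-0.006  0.    -1.   ] F [-0.5  0.1 -3.7] gap 62.0 q [-0.27  0.52  1.27 -0.    1.36 -0.24]
 d [  5.1  -2.4 -67.8]
  opt 0 dyaw 0.54 rotvec [-0.   -0.32  0.54]
  opt 180 dyaw -179.46 rotvec [  -0.49    0.   -179.46]
```

View pics/w9.png

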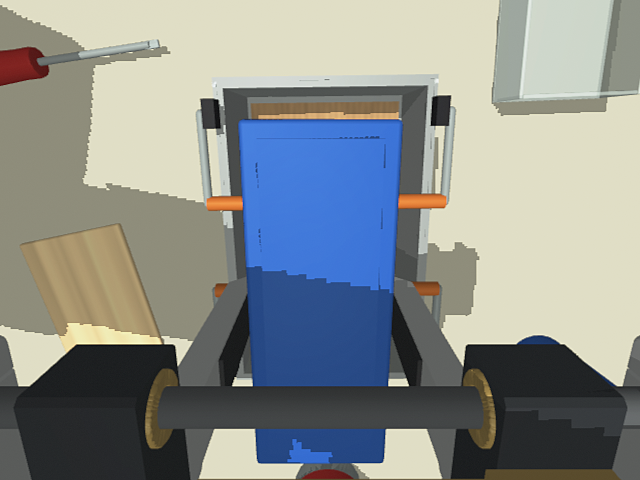

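Wrist view: the blue box (u 239–402, v 119–462) hangs over the tote, with bars showing either side at v≈200 and 288. The box centre sits 1.5 mm +y of the TCP, so I target TCP (630,-141.9).

Request:
jog_arm(
  moves=[
    [[5, -4, -5, 0, -0.3, 0.5], [0, 0, -20, 0, 0, 0], [0, 0, -20, 0, 0, 0], [0, 0, -8, 0, 0, 0], [0, 0, 0, 0, 0, 0]],
  ],
)

```text
clock: 30.1
eef_pos: [629.0, -145.6, 146.2]
eef_rot: [-0.291, 1.568, -0.322]
wrist_force: [-0.5, 0.0, -3.7]
finger_gap: 61.9
```

```bash
python3 -c "
from h import *
plan(630,-141.9,132,-1.65)"
```

```text
t 30.1 pos [ 629.  -145.6  146.2] jaw -1.74 toolx [ 0.003 -0.001 -1.   ] F [-0.5  0.  -3.7] gap 61.9 q [-0.28  0.58  1.31 -0.    1.25 -0.25]
 d [  1.    3.7 -14.2]
  opt 0 dyaw 0.09 rotvec [0.06 0.17 0.09]
  opt 180 dyaw -179.91 rotvec [ 2.7000e-01 -9.0000e-02 -1.7991e+02]
```

Request:
jog_arm(
  moves=[
    [[1, 3.5, -5, 0, 0.2, 0], [0, 0, -4, 0, 0, 0], [0, 0, 0, 0, 0, 0]],
  ],
)

```text
clock: 30.4
eef_pos: [630.6, -142.4, 138.4]
eef_rot: [-0.799, 1.569, -0.829]
wrist_force: [0.1, 0.4, -4.3]
finger_gap: 61.8
```

```bash
python3 -c "
from h import *
plan(630,-141.9,132,-1.65)
edges(['blue'],[146],box=(630,-140,70,100))
bars(); plan(630,-141.9,132,-1.65)"
```

```text
t 30.4 pos [ 630.6 -142.4  138.4] jaw -1.75 toolx [ 0.002 -0.002 -1.   ] F [ 0.1  0.4 -4.3] gap 61.8 q [-0.28  0.59  1.31 -0.    1.24 -0.25]
 d [-0.6  0.5 -6.4]
  opt 0 dyaw 0.1 rotvec [0.09 0.09 0.1 ]
  opt 180 dyaw -179.9 rotvec [ 1.400e-01 -1.500e-01 -1.799e+02]
wrist blue 43974 z 146.7 [ 631.6 -141.2] [61.4, 157.5] 88.1  ylim -220.9 -61.7 uv 239 401 120 462
wrist [161, 207, 81, 9, 344] mean [ 572.8 -104.5   98.7] top [ 572.8 -104.7  100.6] zmax 99.4 [596.2 -93.6] [20.3, 93.5] 26.17
wrist [398, 206, 72, 18, 535] mean [ 691.2 -110.3  100.1] top [ 690.8 -110.8  103.3] zmax 100.0 [667.1 -97.5] [24.0, 91.7] 149.55
wrist [161, 217, 82, 9, 228] mean [ 572.2 -111.   101.7] top [ 573.1 -109.5  106.4] zmax 100.1 [597.  -96.9] [23.7, 95.7] 28.04
wrist [434, 316, 25, 17, 101] mean [ 702.8 -174.7   98.4] top [ 703.8 -176.5  100.1] zmax 100.5 [ 701.6 -175.2] [9.3, 13.1] 177.52
wrist [174, 318, 32, 16, 108] mean [ 556.2 -171.    98.7] top [ 555.6 -173.   100.3] zmax 100.6 [ 557.3 -171.1] [8.9, 16.9] 177.56
t 30.5 pos [ 630.7 -142.4  138.9] jaw -1.75 toolx [ 0.002 -0.002 -1.   ] F [ 0.4 -1.1 -4.3] gap 62.0 q [-0.28  0.59  1.31 -0.    1.24 -0.25]
 d [-0.7  0.5 -6.9]
  opt 0 dyaw 0.1 rotvec [0.1  0.12 0.1 ]
  opt 180 dyaw -179.9 rotvec [ 1.900e-01 -1.600e-01 -1.799e+02]
```

Request:
jog_arm(
  moves=[
    [[-0.9, 0.3, -2.5, 0, 0.1, 0.1], [0, 0, -2, 0, 0, 0], [0, 0, -1, 0, 0, 0], [0, 0, 0, 0, 0, 0]],
  ],
)

```text
clock: 30.9
eef_pos: [630.0, -142.1, 133.8]
eef_rot: [-0.953, 1.568, -0.981]
wrist_force: [-0.2, -0.7, -4.6]
finger_gap: 62.2
```

```bash
python3 -c "
from h import *
plan(630,-141.9,132,-1.65)"
```

```text
t 30.9 pos [ 630.  -142.1  133.8] jaw -1.63 toolx [ 0.001 -0.002 -1.   ] F [-0.2 -0.7 -4.6] gap 62.2 q [-0.28  0.59  1.32 -0.    1.23 -0.25]
 d [-0.   0.2 -1.8]
  opt 0 dyaw -0.02 rotvec [ 0.12  0.08 -0.02]
  opt 180 dyaw 179.98 rotvec [-1.3000e-01  1.9000e-01  1.7998e+02]
```

Request:
jog_arm(
  moves=[
    [[0, 0, -1.5, 0, 0, 0], [0, 0, -1, 0, 0, 0], [0, 0, 0, 0, 0, 0]],
  ],
)

```text
clock: 31.2
eef_pos: [630.2, -142.2, 132.0]
eef_rot: [-0.801, 1.568, -0.829]
wrist_force: [-0.3, -0.2, -2.8]
finger_gap: 61.8
```

```bash
python3 -c "
from h import *
plan(630,-141.9,132,-1.65)"
```

```text
t 31.2 pos [ 630.2 -142.2  132. ] jaw -1.63 toolx [ 0.002 -0.002 -1.   ] F [-0.3 -0.2 -2.8] gap 61.8 q [-0.28  0.59  1.32 -0.    1.22 -0.25]
 d [-0.2  0.3 -0. ]
  opt 0 dyaw -0.02 rotvec [ 0.14  0.12 -0.02]
  opt 180 dyaw 179.98 rotvec [ -0.2    0.21 179.98]
```

Request:
jog_arm(
  moves=[
    [[0, 0, -1.2, 0, 0, 0], [0, 0, -0.8, 0, 0, 0]],
  ],
)

```text
clock: 31.4
eef_pos: [630.2, -142.2, 131.9]
eef_rot: [-0.695, 1.567, -0.723]
wrist_force: [-5.9, 2.4, 5.5]
finger_gap: 61.5
```

```bash
python3 -c "
from h import *
plan(630,-141.9,132,-1.65)"
```

```text
t 31.4 pos [ 630.2 -142.2  131.9] jaw -1.63 toolx [ 0.003 -0.003 -1.   ] F [-5.9  2.4  5.5] gap 61.5 q [-0.28  0.59  1.32 -0.    1.22 -0.25]
 d [-0.2  0.3  0.1]
  opt 0 dyaw -0.02 rotvec [ 0.15  0.18 -0.02]
  opt 180 dyaw 179.98 rotvec [ -0.28   0.24 179.98]
```

Contact made (about 6 N). Releasing and rising clear.

Request:
jog_arm(
  moves=[
    [[0, 0, 0, 0, 0, 0], [0, 0, 0, 0, 0, 0], [0, 0, 0, 0, 0, 0], [0, 0, 0, 0, 0, 0], [0, 0, 0, 0, 0, 0]],
  ],
  gripper=1,
)

```text
clock: 31.9
eef_pos: [631.0, -142.4, 132.6]
eef_rot: [-0.512, 1.564, -0.541]
wrist_force: [0.6, -0.2, 0.3]
finger_gap: 93.1
```

Request:
jog_arm(
  moves=[
    [[0, 0, 10, 0, 0, 0], [0, 0, 25, 0, 0, 0], [0, 0, 40, 0, 0, 0], [0, 0, 40, 0, 0, 0], [-20, 0, 10, 0, 0, 0]],
  ],
)

```text
clock: 32.4
eef_pos: [610.1, -141.9, 262.0]
eef_rot: [-0.784, 1.568, -0.813]
wrist_force: [-1.3, 0.1, -0.2]
finger_gap: 93.9
```

Request:
jog_arm(
  moves=[
    [[-45, 20, 0, 0, 0, 0], [-48, 20, 0, 0, 0, 0], [-48, 20, 0, 0, 0, 0], [-40, 20, 0, 0, 0, 0], [0, 0, 0, 0, 0, 0]],
  ],
)

```text
clock: 32.9
eef_pos: [425.3, -61.5, 266.7]
eef_rot: [-0.378, 1.56, -0.408]
wrist_force: [0.1, -0.2, -0.2]
finger_gap: 94.2
```

```bash
python3 -c "
from h import *
plan(630,-141.9,132,-1.65)
edges(['blue'],[141],c='top',box=(630,-140,70,100),tag='t9'); bars('top')
mats('top','yellow',4,(622,179,70,95)); edges(['yellow'],[44],c='top',box=(622,179,70,95))
mats('top','red',4,(405,246,60,75)); edges(['red'],[44],c='top',box=(405,246,60,70))
im,_=manip.camera('scene'); cv2.imwrite('pics/s9.png',im)"
```

```text
t 32.9 pos [425.3 -61.5 266.7] jaw -1.68 toolx [ 0.01  -0.004 -1.   ] F [ 0.1 -0.2 -0.2] gap 94.2 q [-0.23 -0.01  1.78 -0.    1.36 -0.2 ]
 d [ 204.7  -80.4 -134.7]
  opt 0 dyaw 0.03 rotvec [0.25 0.58 0.03]
  opt 180 dyaw -179.97 rotvec [   0.91   -0.39 -179.97]
top blue 2093 z 140.1 [ 629.8 -140.7] [61.6, 157.5] 88.58  ylim -220.0 -62.2 uv 352 426 159 188
top [370, 142, 5, 16, 68] mean [ 690.7 -110.3   99.8] top [ 689.9 -109.8  102.2] zmax 102.8 [ 691.9 -109.7] [9.2, 34.4] 179.96
top [399, 142, 5, 17, 73] mean [ 688.7 -174.1   99.3] top [ 687.5 -173.8  101.7] zmax 102.2 [ 690.2 -174. ] [9.8, 37.8] 178.7
top [369, 190, 5, 24, 96] mean [ 576.7 -107.1   99.4] top [ 579.3 -106.7  101.8] zmax 102.7 [ 576.1 -106.4] [9.1, 51.9] 179.3
top [398, 190, 5, 24, 98] mean [ 575.3 -170.8   99.9] top [ 577.1 -170.5  102.2] zmax 102.6 [ 575.4 -170.3] [9.1, 50.8] 179.21
top mat 1036 [621.3 178.3] [93.1, 157.4] 79.47 x 563.0 678.8 y 96.2 262.4
top yellow 1215 z 43.0 [621.7 178.3] [55.8, 119.6] 79.27  ylim 116.3 240.5 uv 218 272 170 201
top mat 899 [405.4 245.6] [85.4, 116.8] 97.85 x 356.0 454.2 y 184.8 307.7
top red 690 z 42.6 [406.5 245.1] [47.5, 80.3] 99.29  ylim 204.1 286.2 uv 197 233 267 292
```

View pics/t9.png

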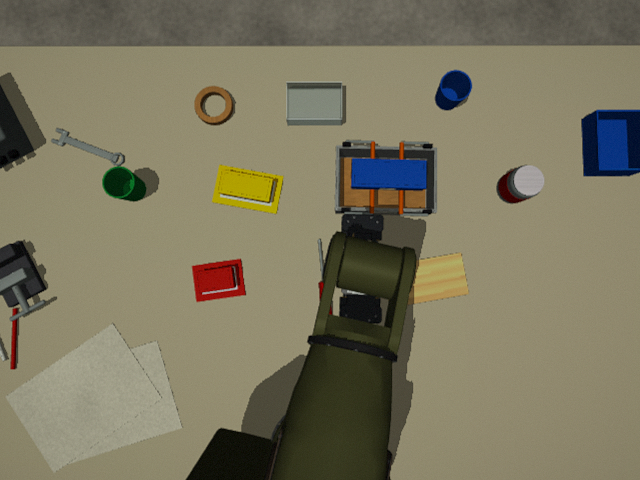

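View pics/s9.png

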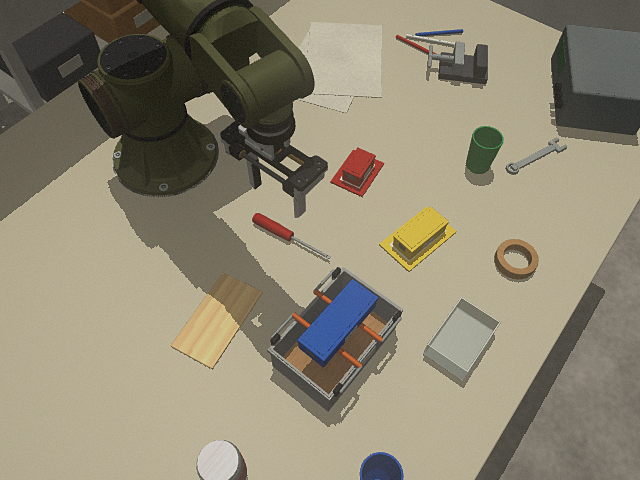

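Both views show all three boxes in place: red on its mat, yellow on its mat, and blue across both bail bars at (388,173) in the top view. The arm is clear of everything, so I hand in.

```bash
python3 -c "
from cell import manip
print(manip.sign_off())"
```

```text
the job is handed in; nothing more can be done
None
```

The job is done and handed in at about 33 s of the 136 s allowed. The red and yellow boxes are on their mats, both bail arms are fully in, and the blue box stands on the two bars along the tote.

Last checks, from the top camera (calibration good to about 2 mm):

| Item | Offset from centre | Yaw against its target |
|---|---|---|
| Red box on its mat | about 1.2 mm | 99.3° read against 97.9° |
| Yellow box on its mat | about 0.4 mm | within 0.2° |
| Blue box on the bars | about 0.4 mm | 88.6° against 88.35° |

- **Red box yaw:** the 1.4° in that last reading is probably noise. An earlier reading straight after placing it matched the mat to about 0.15°.
- **Bail arms:** the bars measured 64 mm apart with their tops at about 101–102 mm, which is the fully-in position.
- **Forces:** the highest I read was about 23 N at the wrist, while pressing a bail onto its stop. The red box read no clear contact force when I let it go: it was at the height worked out for contact, so any drop was a millimetre at most. The yellow and blue boxes were lowered to firm contact first.
- **End state:** the gripper was open and clear of everything when I handed in.

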